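# Close the dust-sample pots and hang their carrier on the drop hook

### The arm

A 7-joint arm with a two-finger parallel gripper is mounted at the origin on the work surface. World frame = base frame: x ahead of the robot, y to its left, z up, the work surface at z = 0. Lengths are in m, angles in rad, forces in N, time in s.
With the tool pointing down it reaches from about 0.4 to 0.85 m from the base axis. Payload 10.4 kg.
Tool frame: the origin (TCP) lies at the centre of the arm's flange, where the gripper is bolted on; the fingertips stand 173 mm ahead of it and the grasp point (between the pads) lies 155 mm ahead of it; z points along the fingers, y is the line along which they close (so a half turn about z gives the same grasp; the last joint's range is limited). The gripper opens to 85 mm and grips with 20 to 120 N. Pads are 22 mm wide; open, the fingers measure 114 mm over their backs; the gripper's body (76 mm by 85 mm) begins 54 mm behind the grasp point. The pads swing forward as they close: fully open they stand 13 mm farther back than shut.
Start: joints at [1.107, 0.332, -0.065, 1.46, 0.022, 1.35, -0.088], TCP at [0.267, -0.565, 0.405] pointing down, gripper open.
Joint ranges: [-2.6, 2.6], [-0.5, 2.12], [-1.47, 1.34], [0.16, 2.42], [-1.27, 4.41], [0.06, 2.06], [-2.6, 2.6]. Speed limits (rad/s): [2.22, 2.22, 2.79, 2.79, 3.14, 3.14, 3.14].

### API

Orientations are given as a unit quaternion [x, y, z, w].
In Python, from workcell import manip, viewer, finder gives the robot as it stands.
- The arm moves only by the tool arm_command, never from a script. Its argument "plan" is a list of rows, each an object with "dp": the shift along the tool's x, y, z in mm, a list of three; "spin": the turn about the tool's z in rad. A call has 1 to 5 rows; each row shifts and turns the commanded pose from where the row before left it, along the tool's axes as they then stand; what a row does not reach is not made up. A row lasts 1/10 s, in which the tool goes at most 50 mm and 8.59 degrees, less where a joint would pass 70% of its speed; a pose out of reach is approached as far as the arm can. A call is refused whole if a number of a shift passes 50 or a number of a turn 0.15, either way. A call with a gripper value outside its range is refused whole. "grip" is the closure, from -1 (fully open) to 1 (shut), set as the call begins (left out, the last holds). The fingers move at their own pace and stop on an object; "newtons" is the grip in N (left out, the last holds). Time passes only in rows, so rows that do not move let the fingers close. It gives the time, the measured TCP pose, the force, the opening and the grip force at its end, in the units of the state.
- manip.get_obs(): the state, without advancing time (a new reading comes with each control period).
- viewer.camera(name): name is "scene" or "top" or "wrist"; returns the picture (480x640x3 uint8, blue, green, red); there is no depth.
- viewer.camera_params(name): a dict with "vertical_fov" (degrees; the focal length in pixels is half the picture's height over the tangent of half this angle, whatever the lens; pixels are square), "cx", "cy" (the principal point, pixels), "R" (3x3) and "t" (3): a world point X has camera coordinates R X + t; the wrist camera has in their place "T_tool_cam" (4x4, takes a point from camera to tool coordinates, whose origin is the TCP and whose axes are the flange's). Camera axes: x right, y down, z forward; pixel columns grow to the right and rows downward; lengths in m; the calibration is good to about 2 mm. The wrist camera is an equidistant fisheye: a pixel r from the principal point sees the ray r / f radians off the axis. A picture is of the moment at which its call begins: read the wrist's pose just before it. camera_params takes no time and is no camera call.
- manip.hand_in(): hands the job in; it is judged then, once.
Trained networks look in the newest picture that a camera, given by its name, has taken for a name from the list of things; names that differ only in an ending like _2 or _b are one class to them, and where a whole thing is asked for, a point or a joint stands for the part that bears it (a point fixed in the world has none). Each returns a list of dicts, best first, with "score" (0 to 1); they miss things now and then, are a little off and sometimes report something else, mostly with a low value. They report only what shows in the picture. A call takes as long as a camera call. They do not tell look-alikes from the thing itself.
- finder.find_in(camera, thing): "position" ([x, y, z] in m, in world coordinates, good to about 4 mm: the middle of the surface that is visible of it).
The state is a dict: "clock": time; "joint_pos": joint angles; "joint_velocities": joint speeds; "tau": joint torques, N m; "position": TCP position; "ee_rot": TCP orientation; "ft_force": force on the tool from outside, world axes, zero at the start; "torque": the same for the moment, N m; "grip_width": opening from 0.0 (shut) to 1.0 (fully open); "grasp_force": force on a finger pad.
Only numpy, scipy, OpenCV 4.12 (cv2) and the standard library are available. Lean on these libraries where they do the work, as an engineer would, in place of code of your own. Each camera call takes 0.05 s, during which the arm holds its last target. There are 200 camera calls.

### The job

Get the dust samples off the dirty table: push the lid of every sample pot on the table fully home, stand each pot in a well of the blue carrier, and hang the loaded carrier by its bail on the yellow drop hook. The hook is swinging: steady it with a touch so that it hangs still before you hang the carrier on it. Keep the pots upright at all times, leave the carrier hanging quietly clear of the table, and do not disturb the other things on the table.

Things in the scene. Friction and masses are not known exactly. Their poses are not given: they have to be found in the camera images.
- carrier: Loose blue pot carrier, 0.3 to 0.45 kg empty: block 196 mm (x) by 166 mm (y), 35 mm high, with four 60 mm square wells centred at x = +-58, y = +-44 mm, their floors 7 mm above the underside. A 14 mm square mast in the middle bears the hanging bail (see bail). Origin: centre of the underside, z up.
- bail (a point): Middle of the carrier's bail, 128 mm above its underside; axes as the carrier's. Closed loop of steel strap (14 mm wide along x, 5 thick) in the carrier's y-z plane: one looks through it along x. Upright sides 50 mm apart outside, 40 inside, from 101 to 136 mm above the underside; gabled above, peak's underside at 149, top about 155; bottom strap's upper face at 106.5.
- bail_top (a point): The underside of the peak of the bail, 149 mm above the carrier's underside: the point that rests on the hook.
- hook (a joint): Swing of the yellow drop hook, rad, about a level pin along the hanger's x; 0 = hanging straight down, positive = swung to the hanger's +y side. It swings freely and hardly loses any swing by itself over minutes (about 1 s a swing, 0.24 to 0.36 rad at first); weighs about 0.25 kg and can turn about this pin only.
- hook_seat (a point): Bottom of the yellow hook where a bail rests (centre of the 9 mm round bar); moves with the hook, 212 mm below the pin. The bar comes down from the pin, bends forward (hanger's -x), runs 120 mm forward, falling 14 mm, to this seat, then curls up 36 mm further on to its tip. The jib is 20 mm above the pin and runs back (+x) to the post: nothing stands before or beside the hook.
- hook_tip (a point): Free tip of the hook (bar centre), 36 mm in front (-x) of the seat and 19 mm above it, moving with the hook.
- hook_rest (a point): Fixed point: where hook_seat is when the hook hangs still, 208 mm above the table. Axes are the hanger's: the hook opens towards -x (roughly towards the robot) and swings along y. The hanger's 40 mm square post, 490 mm high on a 140 mm base plate, stands 255 mm behind (+x), with a 30 mm jib at 455 mm height reaching over to the pin.
- pot0: White sample pot with orange lid (may be absent), 70 to 120 g with its lid: round body 46 mm across and 60 mm high, standing upright; origin: centre of the underside. The lid is 47 mm across, 18 mm high, and covers a neck on top: pushed home its top is 78 mm above the underside and its rim meets the body; ajar up to 12 mm higher.
- lid0 (a joint): How far the orange lid of pot0 has been pushed down, m: 0 = ajar (top 90 mm above the pot's underside), 0.012 = fully home. It is a stiff fit: it moves only when pushed straight down with more than about 5 N and stays where it is left.
- pot1: White sample pot with green lid (may be absent), 70 to 120 g with its lid: round body 46 mm across and 60 mm high, standing upright; origin: centre of the underside. The lid is 47 mm across, 18 mm high, and covers a neck on top: pushed home its top is 78 mm above the underside and its rim meets the body; ajar up to 12 mm higher.
- lid1 (a joint): How far the green lid of pot1 has been pushed down, m: 0 = ajar (top 90 mm above the pot's underside), 0.012 = fully home. It is a stiff fit: it moves only when pushed straight down with more than about 5 N and stays where it is left.
- pot2: White sample pot with red lid (may be absent), 70 to 120 g with its lid: round body 46 mm across and 60 mm high, standing upright; origin: centre of the underside. The lid is 47 mm across, 18 mm high, and covers a neck on top: pushed home its top is 78 mm above the underside and its rim meets the body; ajar up to 12 mm higher.
- lid2 (a joint): How far the red lid of pot2 has been pushed down, m: 0 = ajar (top 90 mm above the pot's underside), 0.012 = fully home. It is a stiff fit: it moves only when pushed straight down with more than about 5 N and stays where it is left.
- pot3: White sample pot with yellow lid (may be absent), 70 to 120 g with its lid: round body 46 mm across and 60 mm high, standing upright; origin: centre of the underside. The lid is 47 mm across, 18 mm high, and covers a neck on top: pushed home its top is 78 mm above the underside and its rim meets the body; ajar up to 12 mm higher.
- lid3 (a joint): How far the yellow lid of pot3 has been pushed down, m: 0 = ajar (top 90 mm above the pot's underside), 0.012 = fully home. It is a stiff fit: it moves only when pushed straight down with more than about 5 N and stays where it is left.
- brush_a: Bystander, to be left alone: red-handled dusting brush, 160 mm, 20 mm high, lying; origin at its underside.
- brush_b: Bystander, to be left alone: second red-handled dusting brush, lying; origin at its underside.
- cards_a: Bystander, to be left alone: stack of old cards 125 x 80 mm, 32 mm high; origin at its underside.
- cards_b: Bystander, to be left alone: stack of old cards 125 x 80 mm, 20 mm high; origin at its underside.
- sprayer: Bystander, to be left alone: clear bottle, 68 mm across, 190 mm high; origin at its underside.
- tape: Bystander, to be left alone: cardboard-coloured roll of tape 90 mm across, 24 mm high; origin at its underside.
There are look-alikes about, which are no part of the job. Leave any black or turquoise look-alike of the pot3 alone. What is shaped like the pot2 but purple is not meant.

How it is judged:
On the way:
1. the hook has been steadied, hanging still for half a second, before the carrier's bail is on it (value of joint hook between -0.06 and 0.06 rad and velocity of joint hook between -0.15 and 0.15 rad/s and distance between bail_top and hook_seat above 0.04 m), for 0.5 s.
At the end, for the whole second after the job is handed in: Every pot present is down in a carrier well, lid pushed in at least 10 of 12 mm; the bail peak is within 22 mm of the hook seat, the carrier at least 35 mm above the table, tilted under 0.25 rad, slower than 0.12 m/s, the hook within 0.12 rad of straight down (x of pot0 in the frame of carrier between -0.075 and 0.075 m and y of pot0 in the frame of carrier between -0.06 and 0.06 m and z of pot0 in the frame of carrier between 0 and 0.014 m and value of joint each of lid0, lid1, lid2, lid3 above 0.01 m and x of pot1 in the frame of carrier between -0.075 and 0.075 m and y of pot1 in the frame of carrier between -0.06 and 0.06 m and z of pot1 in the frame of carrier between 0 and 0.014 m and x of pot2 in the frame of carrier between -0.075 and 0.075 m and y of pot2 in the frame of carrier between -0.06 and 0.06 m and z of pot2 in the frame of carrier between 0 and 0.014 m and x of pot3 in the frame of carrier between -0.075 and 0.075 m and y of pot3 in the frame of carrier between -0.06 and 0.06 m and z of pot3 in the frame of carrier between 0 and 0.014 m and distance between bail_top and hook_seat below 0.022 m and height (world z) of carrier above 0.035 m and angle between carrier's own z axis and vertical below 0.25 rad and linear speed of carrier below 0.12 m/s and value of joint hook between -0.12 and 0.12 rad); the robot touches nothing.
It fails at once if a sample pot is tipped more than 0.7 rad (angle between any of pot0, pot1, pot2, pot3's own z axis and vertical above 0.7 rad).
It fails at once if a bystander is moved more than 40 mm (distance of any of brush_a, brush_b, cards_a, cards_b, sprayer, tape from where it was at the start of the episode above 0.04 m).
Of pot0, pot1, pot2, pot3 only 2 to 4 are there at a start; the rules pass over those that are not, and their reading is None.
At some moment in a run one of pot0, pot1, pot2, pot3 may be knocked a few centimetres aside while the robot is not near it.
It also fails if it takes over 210 s, if anything falls off the work surface, if the arm or the gripper's body presses on something with over 40 N, if the wrist force passes 120 N, or if a joint passes its speed limit or range.

## Working session

There is one attempt and no reset: what is moved stays moved. The work goes in short steps, Python scripts to look and compute and a tool call to move; the robot and the scene stay as the last step left them, time stands still between calls to the robot, and variables do not carry over. Pictures are saved under pics/ and viewed, at most 14 in all, crops included, and the job is handed in when it is done.

Besides the shell and the picture viewer there is one more tool, called after "Call:" as name(argument=value, ...), one argument or row to a line, values as JSON. arm_command: Moves the arm, as the interface text tells. Its arguments: {"type":"object","properties":{"plan":{"type":"array","items":{"type":"object","properties":{"dp":{"type":"array","items":{"type":"number"}},"spin":{"type":"number"}}}},"grip":{"type":"number"},"newtons":{"type":"number"}},"required":["plan"]}

```bash
mkdir -p pics; ls
cat > h.py <<'E'
import numpy as np, cv2
from workcell import manip, viewer, finder
from scipy.spatial.transform import Rotation as Rn
def cam(n):
    im=viewer.camera(n); return im
def proj(n,X):
    p=viewer.camera_params(n); f=240/np.tan(np.radians(p['vertical_fov'])/2)
    c=np.array(p['R'])@np.array(X)+np.array(p['t']); return p['cx']+f*c[0]/c[2],p['cy']+f*c[1]/c[2]
def ray(n,u,v):
    p=viewer.camera_params(n); f=240/np.tan(np.radians(p['vertical_fov'])/2)
    if n!='wrist':
        R=np.array(p['R']);t=np.array(p['t'])
        return -R.T@t, R.T@np.array([(u-p['cx'])/f,(v-p['cy'])/f,1])
    o=manip.get_obs();T=np.array(p['T_tool_cam']);Rw=Rn.from_quat(o['ee_rot']).as_matrix()
    d=np.array([u-p['cx'],v-p['cy']]);r=np.hypot(*d);a=r/f
    dc=np.array([*(d/max(r,1e-9)*np.sin(a)),np.cos(a)])
    return np.array(o['position'])+Rw@T[:3,3], Rw@T[:3,:3]@dc
def atz(n,u,v,z):
    c,d=ray(n,u,v); return c+d*(z-c[2])/d[2]
def obs():
    o=manip.get_obs();R=Rn.from_quat(o['ee_rot']).as_matrix()
    print('t',round(o['clock'],2),'p',np.round(o['position'],4),'x',np.round(R[:,0],3),'y',np.round(R[:,1],3),'z',np.round(R[:,2],3),'F',np.round(o['ft_force'],1),'w',round(o['grip_width'],3),'g',o['grasp_force'])
    return o,R
E
python3 - <<'E'
from h import *
obs()
for n in ['scene','top']:
    im=cam(n); cv2.imwrite(f'pics/{n}0.png',im)
    p=viewer.camera_params(n); print(n,p['vertical_fov'],-np.array(p['R']).T@np.array(p['t']))
for k in ['pot0','pot1','pot2','pot3','carrier','bail','hook','sprayer','hook_seat']:
  for n in ['scene','top']:
    print(k,n,[(round(d['score'],2),np.round(d['position'],3)) for d in finder.find_in(n,k)][:4])
obs()
E
```

```text
pics
t 0.0 p [ 0.2666 -0.5651  0.4039] x [ 0.904  0.427 -0.   ] y [ 0.427 -0.904 -0.001] z [-0.001  0.001 -1.   ] F [-0.1 -1.  -0.5] w 0.999 g 0.0
scene 47.06156617580159 [1.04061008 0.53104408 1.26605472]
top 57.779914421793634 [ 0.48261749 -0.05233363  1.51087814]
pot0 scene [(0.98, array([ 0.439, -0.39 ,  0.065])), (0.82, array([ 0.462, -0.277,  0.061])), (0.66, array([ 0.537, -0.435,  0.063])), (0.64, array([ 0.421, -0.479,  0.066]))]
pot0 top [(0.78, array([ 0.433, -0.398,  0.094])), (0.68, array([ 0.41 , -0.489,  0.09 ])), (0.62, array([ 0.539, -0.274,  0.094])), (0.56, array([ 0.451, -0.282,  0.085]))]
pot1 scene [(0.98, array([ 0.439, -0.39 ,  0.065])), (0.82, array([ 0.462, -0.277,  0.061])), (0.66, array([ 0.537, -0.435,  0.063])), (0.64, array([ 0.421, -0.479,  0.066]))]
pot1 top [(0.78, array([ 0.433, -0.398,  0.094])), (0.68, array([ 0.41 , -0.489,  0.09 ])), (0.62, array([ 0.539, -0.274,  0.094])), (0.56, array([ 0.451, -0.282,  0.085]))]
pot2 scene [(0.98, array([ 0.439, -0.39 ,  0.065])), (0.82, array([ 0.462, -0.277,  0.061])), (0.66, array([ 0.537, -0.435,  0.063]))
[... 720 characters left out ...]
l scene [(0.59, array([ 0.518, -0.018,  0.038]))]
bail top [(0.64, array([ 0.509, -0.023,  0.036]))]
hook scene [(0.58, array([0.604, 0.153, 0.225]))]
hook top [(0.72, array([0.676, 0.174, 0.224]))]
sprayer scene [(0.79, array([0.756, 0.046, 0.13 ])), (0.65, array([ 0.513, -0.017,  0.036])), (0.6, array([ 0.705, -0.137,  0.025])), (0.19, array([ 0.331, -0.308,  0.02 ]))]
sprayer top [(0.76, array([0.723, 0.03 , 0.129]))]
hook_seat scene [(0.61, array([0.602, 0.155, 0.226]))]
hook_seat top [(0.72, array([0.675, 0.179, 0.231])), (0.25, array([0.727, 0.028, 0.13 ]))]
t 1.0 p [ 0.2667 -0.5653  0.4047] x [0.904 0.427 0.   ] y [ 0.427 -0.904  0.   ] z [ 0. -0. -1.] F [-0.2 -0.1 -0.4] w 1.002 g 0.0
```

View pics/scene0.png

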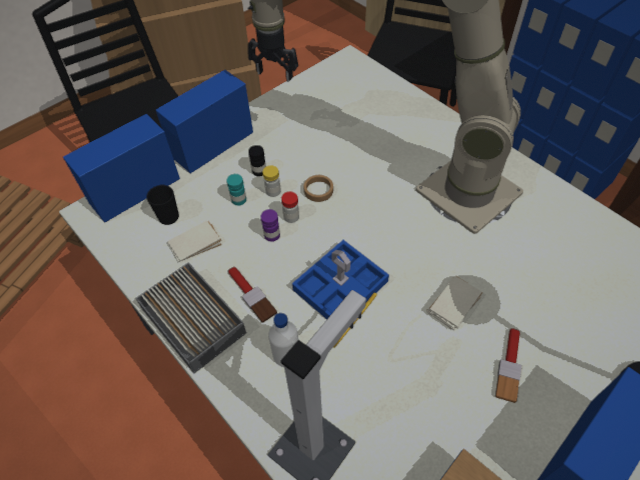

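View pics/top0.png

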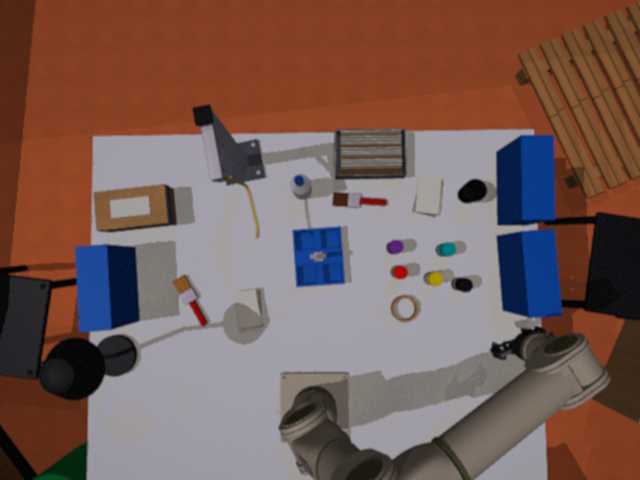

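Scene picture: red-lid pot at (290,207) and yellow-lid pot at (272,181) are the targets (pot2, pot3). The possible mistakes are purple (271,226), turquoise (236,190), black (257,160) and the big black jar (163,205). In the top picture red is at (400,272), yellow (436,279), the carrier (318,257) and the hook bar (250,205). No orange or green lid shows. The close crop and measurements come next.

Run:
```python
from h import *
s=cv2.imread('pics/scene0.png');t=cv2.imread('pics/top0.png')
cv2.imwrite('pics/crop0.png',np.hstack([cv2.resize(s[140:260,210:330],(400,400),interpolation=3),cv2.resize(t[225:325,375:475],(400,400),interpolation=3)]))
def mask(im,lo,hi,roi):
    h=cv2.cvtColor(im,cv2.COLOR_BGR2HSV);m=cv2.inRange(h,lo,hi);z=np.zeros_like(m);a,b,c,d=roi;z[b:d,a:c]=m[b:d,a:c];return z
def cen(m):
    ys,xs=np.nonzero(m);return xs.mean(),ys.mean(),len(xs),xs.min(),xs.max(),ys.min(),ys.max()
def tri(a,b):
    c1,d1=ray('scene',*a);c2,d2=ray('top',*b)
    A=np.stack([d1,-d2],1);k=np.linalg.lstsq(A,c2-c1,rcond=None)[0];return (c1+k[0]*d1+c2+k[1]*d2)/2,np.linalg.norm(c1+k[0]*d1-c2-k[1]*d2)
for nm,lo,hi,rs,rt in [('red',(0,120,80),(8,255,255),(275,185,305,225),(385,260,415,290)),('yel',(20,110,80),(35,255,255),(258,160,285,200),(422,265,452,295))]:
    a=cen(mask(s,lo,hi,rs));b=cen(mask(t,lo,hi,rt));print(nm,a,b,tri(a[:2],b[:2]), atz('top',b[0],b[1],.085))
m=mask(t,(100,120,60),(125,255,255),(280,215,360,300));c=max(cv2.findContours(m,0,1)[0],key=cv2.contourArea)
r=cv2.minAreaRect(c);print(r)
P=np.array([atz('top',u,v,.035) for u,v in cv2.boxPoints(r)]);print(P,P.mean(0),np.linalg.norm(np.diff(P,axis=0),axis=1))
m=mask(t,(15,120,80),(35,255,255),(190,160,290,250));print(cen(m))
```

```text
red (np.float64(289.4066985645933), np.float64(199.35885167464116), 209, np.int64(282), np.int64(297), np.int64(192), np.int64(207)) (np.float64(399.98026315789474), np.float64(271.76973684210526), 152, np.int64(393), np.int64(407), np.int64(266), np.int64(278)) (array([ 0.45519817, -0.28936742,  0.07334387]), np.float64(0.0017509540475763538)) [ 0.45477912 -0.28685409  0.085     ]
yel (np.float64(270.295), np.float64(172.87), 200, np.int64(262), np.int64(278), np.int64(166), np.int64(180)) (np.float64(435.1046511627907), np.float64(278.43023255813955), 172, np.int64(428), np.int64(442), np.int64(272), np.int64(285)) (array([ 0.43225442, -0.40324155,  0.07554987]), np.float64(0.0017763741766719297)) [ 0.43193286 -0.40032577  0.085     ]
((318.3172912597656, 256.441650390625), (56.356414794921875, 47.87801742553711), 85.91438293457031)
[[ 0.59955712  0.06724188  0.035     ]
 [ 0.60916482 -0.09550736  0.035     ]
 [ 0.41853611 -0.10646758  0.035     ]
 [ 0.40872171  0.05509484  0.035     ]] [ 0.50899494 -0.01990955  0.035     ] [0.16303259 0.19094353 0.16186025]
(np.float64(252.0), np.float64(208.97435897435898), 78, np.int64(229), np.int64(257), np.int64(178), np.int64(236))
```

View pics/crop0.png

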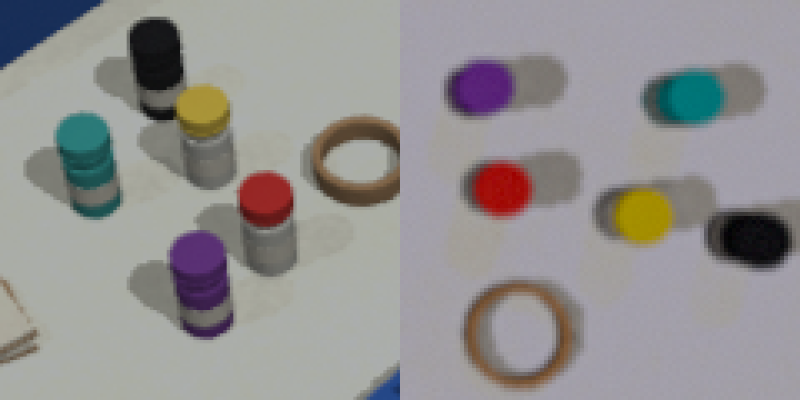

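The crop confirms red-lid and yellow-lid white pots, with purple, turquoise and black as look-alikes. Red is at about (0.455,-0.288), yellow at (0.432,-0.401), and the carrier at (0.509,-0.020) with yaw about 3°. First I align the tool axes to the world (dp = [dy, dx, -dz]) and go above red.

Call:
arm_command(
  plan=[
    {"dp":[0,0,0],"spin":-0.141},
    {"dp":[0,0,0],"spin":-0.141},
    {"dp":[0,0,0],"spin":-0.141},
    {"dp":[0,0,0],"spin":-0.141},
    {"dp":[0,0,0],"spin":-0.141},
  ],
  grip=1,
  newtons=40,
)

```text
clock: 1.5
position: [0.2667, -0.5653, 0.4047]
ee_rot: [0.839, 0.544, 0.0, 0.0]
ft_force: [-0.4, 0.5, -0.2]
grip_width: 0.144
grasp_force: 0.0
```

Call:
arm_command(
  plan=[
    {"dp":[0,0,0],"spin":-0.141},
    {"dp":[0,0,0],"spin":-0.141},
    {"dp":[0,0,0],"spin":-0.142},
    {"dp":[45,30,20]},
    {"dp":[45,30,20]},
  ],
)

```text
invalid input at $.plan[3]: expected keys dp, spin
```

Call:
arm_command(
  plan=[
    {"dp":[45,30,20]},
    {"dp":[45,30,20]},
    {"dp":[45,30,10]},
    {"dp":[45,30,0]},
    {"dp":[7,8,0]},
  ],
)

```text
invalid input at $.plan[0]: expected keys dp, spin
```

Run:
```python
from h import *
obs();im=cam('wrist');o,R=obs();cv2.imwrite('pics/w1.png',im)
print(viewer.camera_params('wrist'))
h=cv2.cvtColor(im,cv2.COLOR_BGR2HSV)
for nm,lo,hi in [('red',(0,130,70),(8,255,255)),('yel',(20,110,80),(35,255,255))]:
    n,l,st,c=cv2.connectedComponentsWithStats(cv2.inRange(h,lo,hi))
    for i in range(1,n):
        if st[i,4]>60: print(nm,st[i],c[i],[np.round(atz('wrist',*c[i],z),4) for z in (.09,.085,.078)])
```

```text
t 1.5 p [ 0.2667 -0.5653  0.4047] x [ 0.407  0.913 -0.   ] y [ 0.913 -0.407  0.   ] z [ 0. -0. -1.] F [-0.4  0.5 -0.2] w 0.144 g 0.0
t 1.55 p [ 0.2666 -0.5653  0.4048] x [ 0.399  0.917 -0.   ] y [ 0.917 -0.399  0.   ] z [ 0. -0. -1.] F [ 0.3  0.4 -0.2] w 0.056 g 0.0
{'vertical_fov': 65.70646984690485, 'cx': 317.81201478307105, 'cy': 242.22989144852318, 'T_tool_cam': array([[-4.83330632e-04, -9.54470522e-01, -2.98304858e-01,
         7.66005564e-02],
       [ 9.99999700e-01, -6.41801808e-04,  4.33282984e-04,
        -1.26351526e-03],
       [-6.05008433e-04, -2.98304559e-01,  9.54470546e-01,
         3.05314193e-02],
       [ 0.00000000e+00,  0.00000000e+00,  0.00000000e+00,
         1.00000000e+00]])}
```

Call:
arm_command(
  plan=[
    {"dp":[0,0,0],"spin":-0.141},
    {"dp":[0,0,0],"spin":-0.141},
    {"dp":[0,0,0],"spin":-0.142},
    {"dp":[45,30,20],"spin":0},
    {"dp":[45,30,20],"spin":0},
  ],
)

```text
clock: 2.05
position: [0.3185, -0.4871, 0.3698]
ee_rot: [0.71, 0.705, -0.0, 0.001]
ft_force: [2.8, 0.5, 0.2]
grip_width: -0.003
grasp_force: 0.0
```

Call:
arm_command(
  plan=[
    {"dp":[45,30,20],"spin":0},
    {"dp":[45,30,20],"spin":0},
    {"dp":[45,30,10],"spin":0},
    {"dp":[45,30,0],"spin":0},
    {"dp":[7,8,0],"spin":0},
  ],
)

```text
clock: 2.55
position: [0.4372, -0.3141, 0.3265]
ee_rot: [0.706, 0.709, 0.001, -0.0]
ft_force: [-0.1, 0.9, 0.2]
grip_width: -0.003
grasp_force: 0.0
```

```bash
cat > look.py <<'E'
from h import *
def look(f=None):
    im=cam('wrist');o,R=obs()
    if f: cv2.imwrite(f,im)
    h=cv2.cvtColor(im,cv2.COLOR_BGR2HSV)
    for nm,lo,hi in [('red',(0,130,70),(8,255,255)),('yel',(20,110,80),(35,255,255))]:
        n,l,st,c=cv2.connectedComponentsWithStats(cv2.inRange(h,lo,hi))
        for i in range(1,n):
            if st[i,4]>150: print(nm,st[i],c[i],[np.round(atz('wrist',*c[i],z),4) for z in (.09,.078)])
E
python3 - <<'E'
from look import *
look('pics/w1.png')
E
```

```text
t 2.6 p [ 0.4371 -0.3155  0.3266] x [-0.003  1.     0.001] y [1.    0.003 0.002] z [ 0.002  0.001 -1.   ] F [0.5 1.3 0.4] w -0.002 g 0.0
red [ 587   77   26   97 1494] [600.56425703 124.92436412] [array([ 0.6274, -0.2192,  0.09  ]), array([ 0.6385, -0.2181,  0.078 ])]
red [ 310  177   78   82 4597] [348.02545138 217.2268871 ] [array([ 0.4537, -0.2877,  0.09  ]), array([ 0.4547, -0.2906,  0.078 ])]
yel [313 388  11  17 154] [317.61038961 395.91558442] [array([ 0.4367, -0.4177,  0.09  ]), array([ 0.4367, -0.4282,  0.078 ])]
```

View pics/w1.png

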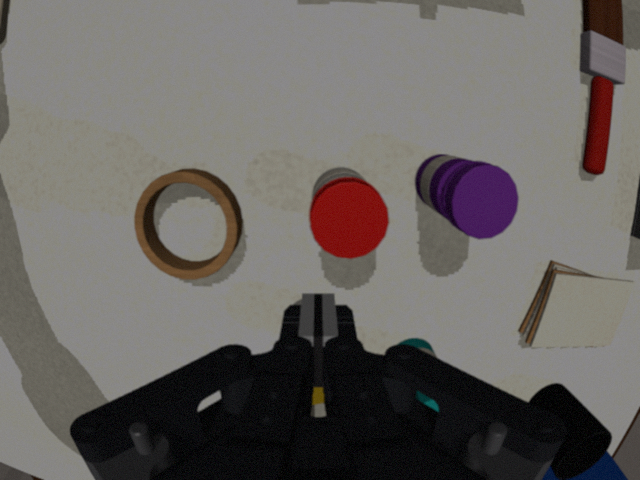

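The wrist view shows the red lid at (348,217), with the brush, tape and purple pot clear of it. Red's centre comes out at (0.454,-0.288). I move above it and push.

Call:
arm_command(
  plan=[
    {"dp":[27,17,10],"spin":0},
    {"dp":[0,0,20],"spin":0},
    {"dp":[0,0,18],"spin":0},
    {"dp":[0,0,5],"spin":0},
    {"dp":[0,0,5],"spin":0},
  ],
)

```text
clock: 3.1
position: [0.4506, -0.2939, 0.2682]
ee_rot: [0.708, 0.706, -0.0, 0.0]
ft_force: [-0.6, 0.1, 0.1]
grip_width: 0.002
grasp_force: 0.0
```

Call:
arm_command(
  plan=[
    {"dp":[0,0,4],"spin":0},
    {"dp":[0,0,4],"spin":0},
    {"dp":[0,0,4],"spin":0},
  ],
)

```text
clock: 3.4
position: [0.4512, -0.2933, 0.2569]
ee_rot: [0.708, 0.707, -0.0, 0.001]
ft_force: [-1.3, 0.9, 4.4]
grip_width: -0.002
grasp_force: 2.6
```

Call:
arm_command(
  plan=[
    {"dp":[0,0,3],"spin":0},
    {"dp":[0,0,3],"spin":0},
    {"dp":[0,0,2],"spin":0},
    {"dp":[0,0,0],"spin":0},
  ],
)

```text
clock: 3.8
position: [0.4519, -0.2936, 0.2514]
ee_rot: [0.708, 0.707, -0.0, 0.002]
ft_force: [-8.7, 3.3, 29.2]
grip_width: -0.002
grasp_force: 14.7
```

Force of 29 N at z=0.251 means the lid is home. I lift, open, and re-measure.

Call:
arm_command(
  plan=[
    {"dp":[0,0,-15],"spin":0},
    {"dp":[-10,0,-40],"spin":0},
    {"dp":[-15,0,-20],"spin":0},
    {"dp":[0,0,0],"spin":0},
    {"dp":[0,0,0],"spin":0},
  ],
  grip=-1,
)

```text
clock: 4.3
position: [0.4509, -0.3178, 0.3232]
ee_rot: [0.708, 0.707, 0.0, 0.0]
ft_force: [0.0, 0.5, -0.7]
grip_width: 0.846
grasp_force: 0.0
```

```bash
python3 -c "
from look import *
look()"
```

```text
t 4.35 p [ 0.4508 -0.3173  0.3224] x [0.001 1.    0.001] y [ 1.    -0.001 -0.001] z [-0.001  0.001 -1.   ] F [-0.8  0.3  0.5] w 0.924 g 0.0
red [ 579   67   26   99 1602] [592.52247191 116.20224719] [array([ 0.6285, -0.2175,  0.09  ]), array([ 0.6391, -0.2162,  0.078 ])]
red [ 287  169   77   79 4422] [324.3525554  208.00814111] [array([ 0.4534, -0.2833,  0.09  ]), array([ 0.4536, -0.2859,  0.078 ])]
yel [ 257  337   68   66 3107] [291.23720631 372.65014483] [array([ 0.4318, -0.395 ,  0.09  ]), array([ 0.4307, -0.4042,  0.078 ])]
```

Call:
arm_command(
  plan=[
    {"dp":[31,3,0],"spin":0},
    {"dp":[0,0,0],"spin":0},
    {"dp":[0,0,40],"spin":0},
    {"dp":[0,0,40],"spin":0},
    {"dp":[0,0,20],"spin":0},
  ],
)

```text
clock: 4.85
position: [0.4526, -0.2855, 0.2191]
ee_rot: [0.707, 0.707, -0.0, -0.003]
ft_force: [-0.3, -0.8, 0.5]
grip_width: 1.001
grasp_force: 0.0
```

Call:
arm_command(
  plan=[
    {"dp":[0,0,15],"spin":0},
    {"dp":[0,0,0],"spin":0},
  ],
)

```text
clock: 5.05
position: [0.4547, -0.2869, 0.2086]
ee_rot: [0.707, 0.707, 0.0, 0.001]
ft_force: [-3.9, 0.6, 10.5]
grip_width: 1.002
grasp_force: 5.2
```

Call:
arm_command(
  plan=[
    {"dp":[0,0,0],"spin":0},
    {"dp":[0,0,0],"spin":0},
    {"dp":[0,0,0],"spin":0},
    {"dp":[0,0,0],"spin":0},
  ],
  grip=1,
  newtons=40,
)

```text
clock: 5.45
position: [0.4581, -0.2892, 0.2153]
ee_rot: [0.708, 0.706, 0.002, 0.008]
ft_force: [-7.1, -1.8, 47.7]
grip_width: 0.542
grasp_force: 59.4
```

Call:
arm_command(
  plan=[
    {"dp":[0,0,-12],"spin":0},
    {"dp":[0,0,0],"spin":0},
  ],
)

```text
clock: 5.65
position: [0.4546, -0.2868, 0.2216]
ee_rot: [0.707, 0.707, 0.0, 0.001]
ft_force: [0.8, 0.3, -0.5]
grip_width: 0.539
grasp_force: 41.0
```

```bash
python3 -c "
from look import *
look('pics/w2.png');s=cam('scene');cv2.imwrite('pics/s2.png',cv2.resize(s[100:280,180:420],(800,600),interpolation=3))"
```

```text
t 5.7 p [ 0.4541 -0.2866  0.2203] x [ 0.001  1.    -0.   ] y [ 1.    -0.001  0.   ] z [ 0. -0. -1.] F [ 0.   0.8 -1.6] w 0.541 g 40.99334344267845
red [  253   279   131   129 11776] [317.14453125 344.89733356] [array([ 0.4529, -0.2749,  0.09  ]), array([ 0.4529, -0.2827,  0.078 ])]
```

View pics/s2.png

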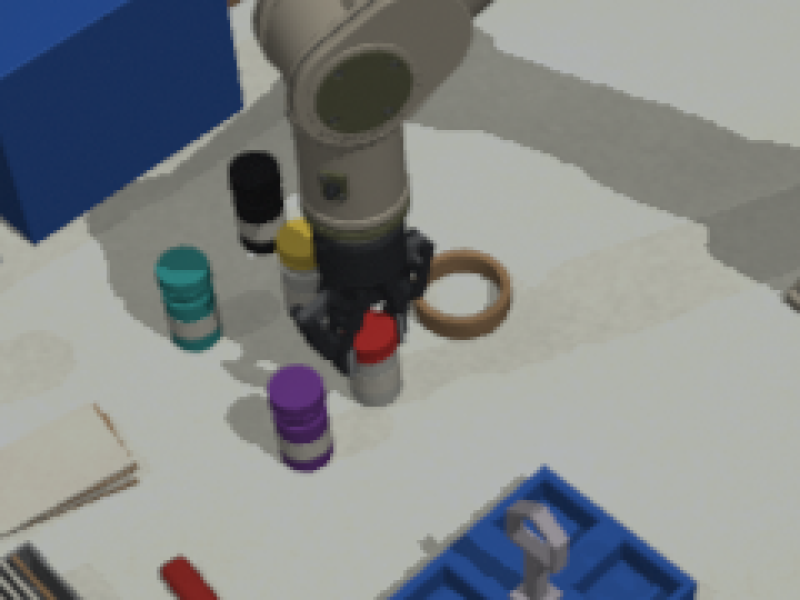

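Red is gripped by lid and body, upright, and its base is about 221 mm below the TCP. I lift it and look at the carrier from nearby.

Call:
arm_command(
  plan=[
    {"dp":[0,0,-25],"spin":0},
    {"dp":[0,0,-35],"spin":0},
    {"dp":[0,0,-35],"spin":0},
    {"dp":[15,10,-5],"spin":0},
    {"dp":[30,25,0],"spin":0},
  ],
)

```text
clock: 6.25
position: [0.4879, -0.2441, 0.3205]
ee_rot: [0.709, 0.705, -0.001, 0.001]
ft_force: [1.5, -0.2, -1.0]
grip_width: 0.538
grasp_force: 41.5
```

Call:
arm_command(
  plan=[
    {"dp":[35,30,0],"spin":0},
    {"dp":[35,30,0],"spin":0},
    {"dp":[30,20,0],"spin":0},
    {"dp":[10,0,0],"spin":0},
    {"dp":[0,0,0],"spin":0},
  ],
)

```text
clock: 6.75
position: [0.5691, -0.1298, 0.3188]
ee_rot: [0.706, 0.708, -0.0, -0.001]
ft_force: [-0.5, -0.9, -1.5]
grip_width: 0.537
grasp_force: 41.6
```

Run:
```python
from look import *
look('pics/w3.png')
print('carrier px->', [np.round(atz('top',320,257,z),3) for z in (.035,)])
for n in ['wrist','scene']: print(n,[(round(d['score'],2),np.round(d['position'],3)) for d in (finder.find_in(n,'carrier') )][:2])
```

```text
t 6.8 p [ 0.5687 -0.1319  0.319 ] x [-0.  1.  0.] y [ 1.     0.    -0.002] z [-0.002  0.    -1.   ] F [-1.2 -0.5 -0.5] w 0.536 g 41.60590097308159
red [ 442  273   44   83 1986] [464.01359517 312.2693857 ] [array([ 0.6605, -0.1637,  0.09  ]), array([ 0.6661, -0.1703,  0.078 ])]
red [  252   280   132   128 12780] [317.82104851 344.2942097 ] [array([ 0.5673, -0.1842,  0.09  ]), array([ 0.5672, -0.1921,  0.078 ])]
carrier px-> [array([ 0.507, -0.026,  0.035])]
wrist [(0.55, array([ 0.514, -0.036,  0.033])), (0.44, array([ 0.725, -0.372,  0.019]))]
scene [(0.74, array([ 0.512, -0.018,  0.036]))]
```

View pics/w3.png

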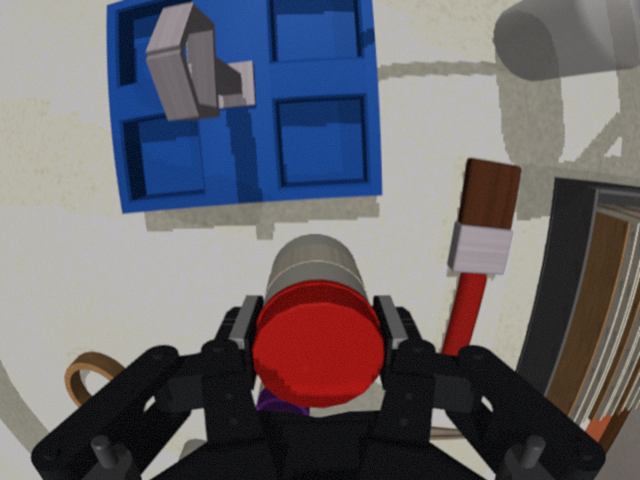

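The wrist view shows red held upright at (318,344). The target well's top opening has corners at about (274,97), (365,95), (369,183) and (281,188), the carrier's front corners are at (123,212) and (382,194), and the brush and sprayer are to the right.

Run:
```python
from h import *
obs()
for q in [(274,97),(365,95),(369,183),(281,188),(123,212),(382,194)]: print(q,np.round(atz('wrist',*q,.035),4))
W=np.mean([atz('wrist',*q,.035) for q in [(274,97),(365,95),(369,183),(281,188)]],0);print(W)
```

```text
t 6.9 p [ 0.5684 -0.1338  0.3196] x [ 0.003  1.    -0.001] y [ 1.    -0.003 -0.001] z [-0.001 -0.001 -1.   ] F [-0.  -0.7 -1. ] w 0.537 g 41.60629391670227
(274, 97) [ 0.5381 -0.034   0.035 ]
(365, 95) [ 0.5992 -0.0328  0.035 ]
(369, 183) [ 0.6027 -0.0935  0.035 ]
(281, 188) [ 0.5418 -0.097   0.035 ]
(123, 212) [ 0.4171 -0.1114  0.035 ]
(382, 194) [ 0.6121 -0.1012  0.035 ]
[ 0.57043751 -0.06432441  0.035     ]
```

Call:
arm_command(
  plan=[
    {"dp":[25,3,0],"spin":0},
    {"dp":[35,0,0],"spin":0},
    {"dp":[10,0,0],"spin":0},
    {"dp":[0,0,0],"spin":0},
  ],
)

```text
clock: 7.3
position: [0.572, -0.0615, 0.3203]
ee_rot: [0.707, 0.707, -0.0, 0.0]
ft_force: [0.6, -0.2, -1.0]
grip_width: 0.537
grasp_force: 41.6
```

Call:
arm_command(
  plan=[
    {"dp":[0,0,20],"spin":0},
    {"dp":[0,0,25],"spin":0},
    {"dp":[0,0,15],"spin":0},
    {"dp":[0,0,10],"spin":0},
    {"dp":[0,0,0],"spin":0},
  ],
)

```text
clock: 7.8
position: [0.5718, -0.063, 0.2491]
ee_rot: [0.708, 0.706, -0.001, -0.001]
ft_force: [-0.4, -0.3, -1.6]
grip_width: 0.541
grasp_force: 41.6
```

Call:
arm_command(
  plan=[
    {"dp":[0,0,6],"spin":0},
    {"dp":[0,0,5],"spin":0},
    {"dp":[0,0,4],"spin":0},
    {"dp":[0,0,3],"spin":0},
    {"dp":[0,0,0],"spin":0},
  ],
)

```text
clock: 8.3
position: [0.5722, -0.062, 0.2319]
ee_rot: [0.707, 0.707, -0.0, -0.0]
ft_force: [0.0, 0.4, -0.5]
grip_width: 0.543
grasp_force: 41.6
```

Call:
arm_command(
  plan=[
    {"dp":[0,0,3],"spin":0},
    {"dp":[0,0,2],"spin":0},
    {"dp":[0,0,0],"spin":0},
  ],
)

```text
clock: 8.6
position: [0.5721, -0.062, 0.227]
ee_rot: [0.707, 0.707, -0.0, -0.0]
ft_force: [-0.1, 0.4, -0.9]
grip_width: 0.539
grasp_force: 41.6
```

Call:
arm_command(
  plan=[
    {"dp":[0,0,2],"spin":0},
    {"dp":[0,0,2],"spin":0},
    {"dp":[0,0,0],"spin":0},
  ],
)

```text
clock: 8.9
position: [0.5721, -0.062, 0.2229]
ee_rot: [0.707, 0.707, -0.0, -0.0]
ft_force: [-0.3, 0.0, -1.4]
grip_width: 0.54
grasp_force: 41.6
```

Call:
arm_command(
  plan=[
    {"dp":[0,0,2],"spin":0},
    {"dp":[0,0,2],"spin":0},
    {"dp":[0,0,0],"spin":0},
  ],
)

```text
clock: 9.2
position: [0.5724, -0.0615, 0.2223]
ee_rot: [0.707, 0.707, -0.001, 0.0]
ft_force: [-15.9, 0.3, 33.3]
grip_width: 0.538
grasp_force: 45.7
```

Contact: the pot is on the well floor, so the base offset is 215 mm. I ease off, open, and retreat upward.

Call:
arm_command(
  plan=[
    {"dp":[0,0,-3],"spin":0},
    {"dp":[0,0,0],"spin":0},
  ],
)

```text
clock: 9.4
position: [0.5725, -0.0619, 0.2229]
ee_rot: [0.707, 0.707, 0.0, 0.001]
ft_force: [1.0, -0.7, -1.0]
grip_width: 0.543
grasp_force: 41.6
```

Call:
arm_command(
  plan=[
    {"dp":[0,0,-2],"spin":0},
    {"dp":[0,0,-2],"spin":0},
    {"dp":[0,0,0],"spin":0},
    {"dp":[0,0,-10],"spin":0},
    {"dp":[0,0,-30],"spin":0},
  ],
  grip=-1,
)

```text
clock: 9.9
position: [0.5713, -0.0621, 0.2647]
ee_rot: [0.707, 0.707, -0.001, -0.002]
ft_force: [1.0, -0.4, 0.2]
grip_width: 0.999
grasp_force: 0.0
```

Call:
arm_command(
  plan=[
    {"dp":[0,0,-40],"spin":0},
    {"dp":[-40,-20,-20],"spin":0},
    {"dp":[-45,-20,0],"spin":0},
    {"dp":[0,0,0],"spin":0},
  ],
  grip=1,
)

```text
clock: 10.3
position: [0.5299, -0.1539, 0.3274]
ee_rot: [0.711, 0.703, -0.001, 0.001]
ft_force: [-0.8, -1.2, 0.2]
grip_width: 0.33
grasp_force: 0.0
```

Run:
```python
from look import *
im=cam('top');cv2.imwrite('pics/t4.png',im)
look('pics/w4.png')
h=cv2.cvtColor(im,cv2.COLOR_BGR2HSV)
for nm,lo,hi in [('red',(0,130,70),(8,255,255)),('yel',(20,110,80),(35,255,255))]:
    n,l,st,c=cv2.connectedComponentsWithStats(cv2.inRange(h,lo,hi))
    for i in range(1,n):
        if 60<st[i,4]<400 and c[i][0]>300 : print(nm,st[i],c[i],np.round(atz('top',*c[i],.085),4))
```

```text
t 10.4 p [ 0.5317 -0.1481  0.3269] x [ 0.004  1.    -0.001] y [ 1.    -0.004  0.001] z [ 0.001 -0.001 -1.   ] F [0.4 0.4 0.6] w 0.142 g 0.0
red [ 343   69   82   76 4836] [383.80293631 106.82878412] [array([ 0.5676, -0.0579,  0.09  ]), array([ 0.5697, -0.0572,  0.078 ])]
red [ 480  242   43   91 1975] [501.44253165 286.40253165] [array([ 0.653 , -0.1671,  0.09  ]), array([ 0.66  , -0.1727,  0.078 ])]
red [439  12  14  17  73] [446.10958904  19.4109589 ] [ 1.2989 -0.4592  0.085 ]
red [452  40  19  30 129] [460.36434109  52.63565891] [ 1.1835 -0.5036  0.085 ]
red [470  44  33  21 125] [485.912  50.328] [ 1.1897 -0.5887  0.085 ]
red [522 115  14  14  62] [528.25806452 121.75806452] [ 0.9448 -0.7201  0.085 ]
red [274 121 182  11 301] [369.96677741 128.15614618] [ 0.932  -0.1974  0.085 ]
red [467 125  54   4  76] [494.57894737 127.60526316] [ 0.927  -0.6089  0.085 ]
red [559 192  24  25 122] [573.7704918  204.64754098] [ 0.6673 -0.8573  0.085 ]
red [361 198  25   7 135] [373.00740741 201.28148148] [ 0.6872 -0.2032  0.085 ]
red [605 201  24  16  68] [616.69117647 211.04411765] [ 0.6445 -0.9948  0.085 ]
red [325 233  11  11  99] [330.15151515 237.88888889] [ 0.5682 -0.0606  0.085 ]
red [562 275  23  23 110] [570.59090909 287.91818182] [ 0.3968 -0.8356  0.085 ]
red [542 320  35  42 361] [556.97783934 337.22714681] [ 0.2395 -0.7856  0.085 ]
red [545 375  16 105 370] [550.54324324 425.51891892] [-0.0381 -0.754   0.085 ]
red [583 432  18  15  64] [590.84375 439.     ] [-0.0806 -0.879   0.085 ]
red [559 467  16  12  71] [566.42253521 472.70422535] [-0.1843 -0.798   0.085 ]
yel [428 272  15  14 168] [434.99404762 278.49404762] [ 0.4317 -0.4     0.085 ]
```

View pics/w4.png

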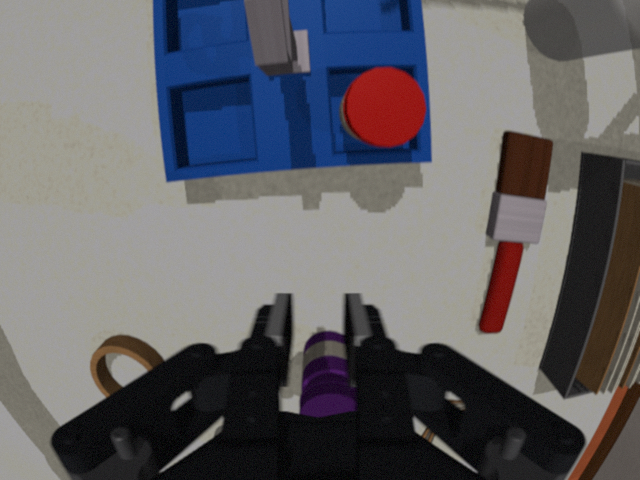

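Red stands in its well at (384,107). Yellow is unmoved at (0.432,-0.401). Yellow's lid is next.

Call:
arm_command(
  plan=[
    {"dp":[-45,-15,0],"spin":0},
    {"dp":[-45,-15,0],"spin":0},
    {"dp":[-45,-15,0],"spin":0},
    {"dp":[-45,-15,0],"spin":0},
    {"dp":[-45,-15,0],"spin":0},
  ],
  grip=1,
)

```text
clock: 10.9
position: [0.4573, -0.3721, 0.3265]
ee_rot: [0.707, 0.708, 0.0, 0.0]
ft_force: [0.9, -0.1, 0.4]
grip_width: 0.001
grasp_force: 0.0
```

Call:
arm_command(
  plan=[
    {"dp":[-45,-15,0],"spin":0},
    {"dp":[-25,-10,0],"spin":0},
    {"dp":[0,0,0],"spin":0},
    {"dp":[0,0,0],"spin":0},
  ],
)

```text
clock: 11.3
position: [0.4329, -0.4409, 0.326]
ee_rot: [0.707, 0.707, 0.001, -0.0]
ft_force: [0.7, -0.1, 0.0]
grip_width: -0.0
grasp_force: 0.0
```

```bash
python3 -c "
from look import *
look('pics/w5.png')"
```

```text
t 11.35 p [ 0.4334 -0.4401  0.3262] x [-0.002  1.     0.001] y [1.    0.002 0.001] z [ 0.001  0.001 -1.   ] F [ 0.5  0.1 -0.4] w -0.002 g 0.0
red [592   0  18  40 585] [601.11965812  18.56410256] [array([ 0.6256, -0.2672,  0.09  ]), array([ 0.6369, -0.2616,  0.078 ])]
yel [ 276  153   82   84 5312] [316.14589608 195.04536898] [array([ 0.4316, -0.3994,  0.09  ]), array([ 0.4316, -0.4015,  0.078 ])]
```

Call:
arm_command(
  plan=[
    {"dp":[40,-2,10],"spin":0},
    {"dp":[0,0,20],"spin":0},
    {"dp":[0,0,15],"spin":0},
    {"dp":[0,0,10],"spin":0},
    {"dp":[0,0,5],"spin":0},
  ],
)

```text
clock: 11.85
position: [0.43, -0.4017, 0.2652]
ee_rot: [0.707, 0.707, -0.0, -0.001]
ft_force: [0.4, 1.2, 0.5]
grip_width: -0.003
grasp_force: 0.0
```

Call:
arm_command(
  plan=[
    {"dp":[0,0,4],"spin":0},
    {"dp":[0,0,4],"spin":0},
    {"dp":[0,0,4],"spin":0},
    {"dp":[0,0,2],"spin":0},
    {"dp":[0,0,0],"spin":0},
  ],
)

```text
clock: 12.35
position: [0.43, -0.402, 0.2525]
ee_rot: [0.708, 0.707, 0.0, 0.0]
ft_force: [-0.1, -0.2, 2.2]
grip_width: 0.004
grasp_force: 0.7
```

Call:
arm_command(
  plan=[
    {"dp":[0,0,2],"spin":0},
    {"dp":[0,0,2],"spin":0},
    {"dp":[0,0,0],"spin":0},
  ],
)

```text
clock: 12.65
position: [0.4307, -0.4025, 0.2516]
ee_rot: [0.708, 0.707, -0.0, 0.002]
ft_force: [-6.3, 4.9, 26.5]
grip_width: -0.0
grasp_force: 13.3
```

Call:
arm_command(
  plan=[
    {"dp":[0,0,-20],"spin":0},
    {"dp":[2,1,-30],"spin":0},
    {"dp":[0,0,0],"spin":0},
    {"dp":[0,0,0],"spin":0},
    {"dp":[0,0,0],"spin":0},
  ],
  grip=-1,
)

```text
clock: 13.15
position: [0.4306, -0.3998, 0.2973]
ee_rot: [0.708, 0.707, -0.0, -0.001]
ft_force: [-0.3, -0.3, -0.2]
grip_width: 0.843
grasp_force: 0.0
```

Call:
arm_command(
  plan=[
    {"dp":[0,0,0],"spin":0},
    {"dp":[0,0,30],"spin":0},
    {"dp":[0,0,30],"spin":0},
    {"dp":[0,0,22],"spin":0},
    {"dp":[0,0,0],"spin":0},
  ],
)

```text
clock: 13.65
position: [0.4296, -0.3989, 0.2125]
ee_rot: [0.707, 0.707, -0.0, -0.003]
ft_force: [-1.2, 0.3, -0.3]
grip_width: 0.994
grasp_force: 0.0
```

Call:
arm_command(
  plan=[
    {"dp":[0,0,-2],"spin":0},
    {"dp":[0,0,-2],"spin":0},
    {"dp":[0,0,0],"spin":0},
    {"dp":[0,0,0],"spin":0},
  ],
  grip=1,
  newtons=40,
)

```text
clock: 14.05
position: [0.4315, -0.4003, 0.2223]
ee_rot: [0.707, 0.707, -0.0, 0.002]
ft_force: [-0.5, 1.1, 7.0]
grip_width: 0.542
grasp_force: 40.0
```

Call:
arm_command(
  plan=[
    {"dp":[0,0,-25],"spin":0},
    {"dp":[0,0,-35],"spin":0},
    {"dp":[0,0,-35],"spin":0},
    {"dp":[15,0,-15],"spin":0},
    {"dp":[35,5,0],"spin":0},
  ],
)

```text
clock: 14.55
position: [0.4355, -0.3522, 0.334]
ee_rot: [0.709, 0.705, -0.0, 0.003]
ft_force: [0.9, 0.7, -1.3]
grip_width: 0.533
grasp_force: 41.3
```

Call:
arm_command(
  plan=[
    {"dp":[45,4,0],"spin":0},
    {"dp":[45,4,0],"spin":0},
    {"dp":[45,4,0],"spin":0},
    {"dp":[45,3,0],"spin":0},
    {"dp":[45,0,0],"spin":0},
  ],
)

```text
clock: 15.05
position: [0.4512, -0.1229, 0.3312]
ee_rot: [0.707, 0.707, 0.0, 0.001]
ft_force: [0.3, 0.1, -0.6]
grip_width: 0.54
grasp_force: 41.3
```

Call:
arm_command(
  plan=[
    {"dp":[35,0,0],"spin":0},
    {"dp":[15,0,0],"spin":0},
    {"dp":[0,0,0],"spin":0},
    {"dp":[0,0,0],"spin":0},
  ],
)

```text
clock: 15.45
position: [0.4513, -0.0753, 0.3308]
ee_rot: [0.707, 0.707, -0.0, 0.001]
ft_force: [-1.6, -0.9, -1.2]
grip_width: 0.533
grasp_force: 41.3
```

```bash
python3 -c "
from look import *
look('pics/w6.png')"
```

```text
t 15.5 p [ 0.4512 -0.0759  0.3306] x [ 0.002  1.    -0.001] y [ 1.    -0.002  0.001] z [ 0.001 -0.001 -1.   ] F [ 0.7 -0.9 -1.2] w 0.534 g 41.32856726646423
red [ 464  195   63   73 3421] [495.12890968 231.18737211] [array([ 0.5632, -0.0577,  0.09  ]), array([ 0.5697, -0.061 ,  0.078 ])]
red [ 526  314   42   70 1222] [546.46808511 347.52864157] [array([ 0.6302, -0.1521,  0.09  ]), array([ 0.6404, -0.1608,  0.078 ])]
yel [  256   277   125   123 12198] [317.65773078 338.45859977] [array([ 0.4502, -0.1313,  0.09  ]), array([ 0.4502, -0.1389,  0.078 ])]
```

View pics/w6.png

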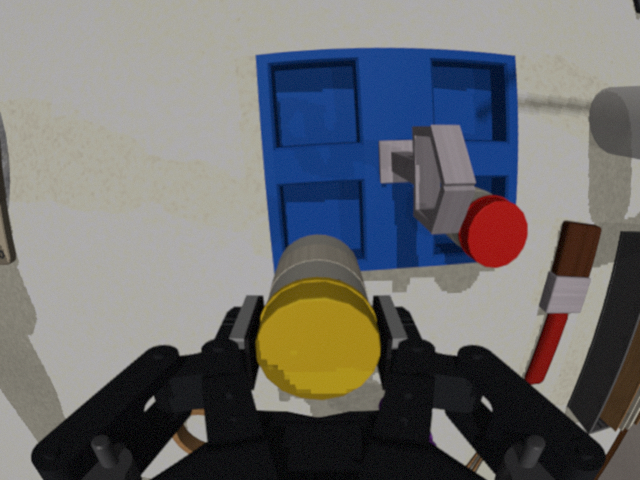

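The wrist view shows yellow held upright. The target well opening is at about (272,65), (357,59), (361,143), (276,147).

```bash
python3 -c "
from h import *
obs()
Q=[(272,65),(357,59),(361,143),(276,147)]
P=np.array([atz('wrist',*q,.035) for q in Q]);print(P,P.mean(0))
P=np.array([atz('wrist',*q,.035) for q in [(257,55),(515,57),(518,262),(274,270)]]);print(P,P.mean(0))"
```

```text
t 15.5 p [ 0.4512 -0.0759  0.3306] x [ 0.002  1.    -0.001] y [ 1.    -0.002  0.001] z [ 0.001 -0.001 -1.   ] F [ 0.7 -0.9 -1.2] w 0.534 g 41.32856726646423
[[ 0.41874191  0.04820425  0.035     ]
 [ 0.4782441   0.05232912  0.035     ]
 [ 0.48125983 -0.0083646   0.035     ]
 [ 0.42102016 -0.01109385  0.035     ]] [0.4498165  0.02026873 0.035     ]
[[ 0.40807497  0.0561719   0.035     ]
 [ 0.60240889  0.06680817  0.035     ]
 [ 0.61985412 -0.09996766  0.035     ]
 [ 0.41666868 -0.10425529  0.035     ]] [ 0.51175167 -0.02031072  0.035     ]
```

Call:
arm_command(
  plan=[
    {"dp":[30,0,0],"spin":0},
    {"dp":[40,0,0],"spin":0},
    {"dp":[25,0,0],"spin":0},
    {"dp":[0,0,0],"spin":0},
    {"dp":[0,0,0],"spin":0},
  ],
)

```text
clock: 16.0
position: [0.4515, 0.0191, 0.3303]
ee_rot: [0.708, 0.706, -0.0, 0.0]
ft_force: [0.3, -0.5, -1.2]
grip_width: 0.537
grasp_force: 41.3
```

Call:
arm_command(
  plan=[
    {"dp":[0,0,25],"spin":0},
    {"dp":[0,0,35],"spin":0},
    {"dp":[0,0,25],"spin":0},
    {"dp":[0,0,10],"spin":0},
    {"dp":[0,0,0],"spin":0},
  ],
)

```text
clock: 16.5
position: [0.4511, 0.0188, 0.2343]
ee_rot: [0.708, 0.706, -0.001, -0.001]
ft_force: [0.0, -0.7, 0.6]
grip_width: 0.537
grasp_force: 43.8
```

Call:
arm_command(
  plan=[
    {"dp":[0,0,2],"spin":0},
    {"dp":[0,0,2],"spin":0},
    {"dp":[0,0,0],"spin":0},
  ],
)

```text
clock: 16.8
position: [0.4517, 0.02, 0.2319]
ee_rot: [0.708, 0.707, 0.0, 0.001]
ft_force: [0.8, -0.3, -0.7]
grip_width: 0.535
grasp_force: 43.8
```

Call:
arm_command(
  plan=[
    {"dp":[0,0,2],"spin":0},
    {"dp":[0,0,2],"spin":0},
    {"dp":[0,0,0],"spin":0},
  ],
)

```text
clock: 17.1
position: [0.452, 0.0204, 0.2291]
ee_rot: [0.707, 0.707, -0.0, 0.001]
ft_force: [-9.1, -1.3, 25.8]
grip_width: 0.534
grasp_force: 46.4
```

Contact at the expected height. I release, retreat up, then observe the hook's swing.

Call:
arm_command(
  plan=[
    {"dp":[0,0,-3],"spin":0},
    {"dp":[0,0,0],"spin":0},
  ],
)

```text
clock: 17.3
position: [0.4515, 0.0202, 0.2307]
ee_rot: [0.707, 0.707, 0.0, 0.0]
ft_force: [-1.4, -0.1, -1.0]
grip_width: 0.535
grasp_force: 44.0
```

Call:
arm_command(
  plan=[
    {"dp":[0,0,-2],"spin":0},
    {"dp":[0,0,-2],"spin":0},
    {"dp":[0,0,0],"spin":0},
    {"dp":[0,0,-10],"spin":0},
    {"dp":[0,0,-30],"spin":0},
  ],
  grip=-1,
)

```text
clock: 17.8
position: [0.4504, 0.02, 0.2733]
ee_rot: [0.707, 0.707, -0.001, -0.002]
ft_force: [1.0, 0.2, -0.1]
grip_width: 1.0
grasp_force: 0.0
```

Call:
arm_command(
  plan=[
    {"dp":[0,0,-40],"spin":0},
    {"dp":[0,0,-40],"spin":0},
    {"dp":[0,0,-30],"spin":0},
    {"dp":[0,0,0],"spin":0},
    {"dp":[0,0,0],"spin":0},
  ],
)

```text
clock: 18.3
position: [0.4513, 0.0203, 0.3849]
ee_rot: [0.707, 0.707, 0.0, 0.001]
ft_force: [0.4, 0.5, 0.4]
grip_width: 1.003
grasp_force: 0.0
```

Run:
```python
from h import *
F=[];T=[]
for i in range(24):
    T.append(manip.get_obs()['clock']);F.append(cam('top'))
np.savez('burst.npz',F=np.array(F),T=T)
cv2.imwrite('pics/b0.png',np.hstack([cv2.resize(f[120:270,180:330],(400,400),interpolation=3) for f in (F[0],F[10])]))
W=cam('wrist');cv2.imwrite('pics/w7.png',W)
for i,f in enumerate(F):
    h=cv2.cvtColor(f,cv2.COLOR_BGR2HSV);m=cv2.inRange(h,(15,110,80),(35,255,255));m[:160]=0;m[260:]=0;m[:,:190]=0;m[:,300:]=0
    ys,xs=np.nonzero(m);k=ys>=ys.max()-1
    print(round(T[i],2),len(xs),ys.max(),xs[k].mean(),round(np.polyfit(ys,xs,1)[0],3),'at y225',xs[abs(ys-225)<3].mean())
obs()
```

```text
18.3 120 242 230.5 0.182 at y225 227.1818181818182
18.35 112 241 232.5 0.191 at y225 229.36363636363637
18.4 101 241 236.0 0.202 at y225 233.5
18.45 85 240 241.0 0.21 at y225 238.875
18.5 82 239 246.33333333333334 0.208 at y225 244.875
18.55 98 238 251.66666666666666 0.244 at y225 250.77777777777777
18.6 110 237 255.66666666666666 0.281 at y225 255.5
18.65 118 236 258.5 0.329 at y225 258.5
18.7 118 236 259.5 0.321 at y225 259.7
18.75 121 236 258.5 0.315 at y225 258.8181818181818
18.8 109 237 256.3333333333333 0.281 at y225 255.9
18.85 85 238 252.0 0.252 at y225 251.44444444444446
18.9 79 239 247.0 0.213 at y225 245.5
18.95 86 240 241.66666666666666 0.201 at y225 239.5
19.0 101 241 236.66666666666666 0.199 at y225 233.9
19.05 117 242 232.66666666666666 0.191 at y225 229.8181818181818
19.1 117 242 230.5 0.184 at y225 227.36363636363637
19.15 117 242 230.5 0.183 at y225 227.1818181818182
19.2 114 242 232.33333333333334 0.187 at y225 229.25
19.25 102 241 235.66666666666666 0.199 at y225 233.3
19.3 88 240 240.66666666666666 0.202 at y225 238.625
19.35 83 239 246.0 0.22 at y225 244.55555555555554
19.4 92 238 251.33333333333334 0.224 at y225 250.44444444444446
19.45 108 237 255.5 0.263 at y225 255.3
t 19.55 p [0.4513 0.0201 0.3842] x [ 0.001  1.    -0.   ] y [ 1.    -0.001  0.   ] z [ 0. -0. -1.] F [ 0.6 -0.7  0.7] w 1.002 g 0.0
```

View pics/b0.png

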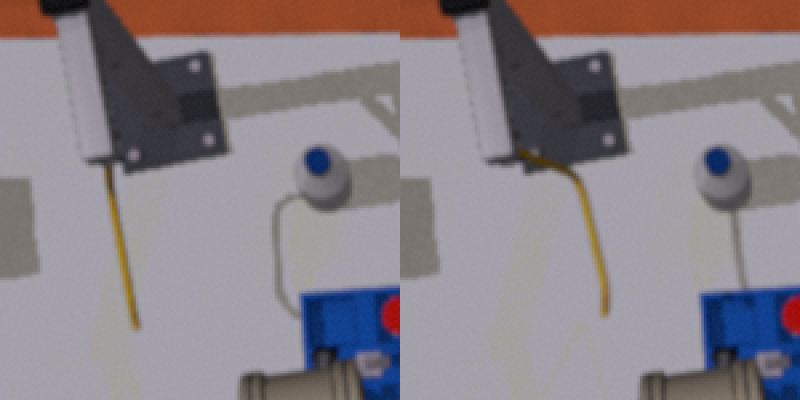

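Burst: the hook tip swings between columns 230 and 260 around row 239, with a period of about 0.83 s. The post's base plate corners are at (258,140.6), (265.5,177) and (226,184.5).

Run:
```python
from h import *
from scipy.optimize import curve_fit
d=np.load('burst.npz');T=d['T'];X=[];Y=[]
for f in d['F']:
    h=cv2.cvtColor(f,cv2.COLOR_BGR2HSV);m=cv2.inRange(h,(15,110,80),(35,255,255));m[:160]=0;m[260:]=0;m[:,:190]=0;m[:,300:]=0
    ys,xs=np.nonzero(m);X.append(xs[ys>=ys.max()-1].mean());Y.append(ys.max())
p,_=curve_fit(lambda t,a,b,w,ph:a+b*np.cos(w*(t-ph)),T,X,p0=[245,15,7.55,18.7]);print('fit',p,'per',2*np.pi/p[2])
k=abs(np.array(X)-p[0])<4;tip=atz('top',p[0],np.array(Y)[k].mean(),.227);print('tip',tip,np.array(Y)[k].mean())
A,B,C=[atz('top',*q,.006) for q in [(258,140.6),(265.5,177),(226,184.5)]]
print(A,B,C,np.linalg.norm(A-B),np.linalg.norm(B-C))
ctr=(A+C)/2; ux=(A-B)/np.linalg.norm(A-B);uy=(C-B)/np.linalg.norm(C-B);ux=ux[:2]+np.array([uy[1],-uy[0]]);ux/=np.linalg.norm(ux)
yaw=np.arctan2(ux[1],ux[0]);print('yaw',yaw,'post',ctr,'seat by post',ctr[:2]-.255*ux,'seat by tip',tip[:2]+.036*ux)
v=tip[:2]-ctr[:2];print('tip-post dist',np.linalg.norm(v),'yaw by line',np.arctan2(-v[1],-v[0]))
```

```text
fit [245.07482765  14.68942293   7.36690511  18.70267834] per 0.8528934756361128
tip [0.55870925 0.19251437 0.227     ] 239.25
[0.91892684 0.1884779  0.006     ] [0.78924571 0.16257552 0.006     ] [0.76474337 0.30137559 0.006     ] 0.13224268812326911 0.14094617524201428
yaw 0.1859370942700311 post [0.84183511 0.24492674 0.006     ] seat by post [0.59123043 0.19778552] seat by tip [0.59408874 0.19916961]
tip-post dist 0.2879362868579655 yaw by line 0.18304817615056976
```

Both estimates agree: seat at rest ≈ (0.593,0.1985), hanger yaw 0.184. I turn the tool so y lies along the hanger's y and go to a pre-hover in front of the hook.

Call:
arm_command(
  plan=[
    {"dp":[0,0,-5],"spin":-0.146},
    {"dp":[0,0,-5],"spin":-0.146},
    {"dp":[0,0,0],"spin":-0.146},
    {"dp":[0,0,0],"spin":-0.146},
    {"dp":[0,0,0],"spin":-0.146},
  ],
)

```text
clock: 20.05
position: [0.4513, 0.0202, 0.3943]
ee_rot: [0.406, 0.914, -0.0, 0.0]
ft_force: [-0.7, 0.8, -0.0]
grip_width: 1.003
grasp_force: 0.0
```

Call:
arm_command(
  plan=[
    {"dp":[0,0,0],"spin":-0.146},
    {"dp":[0,0,0],"spin":-0.146},
    {"dp":[0,0,0],"spin":-0.146},
    {"dp":[0,0,0],"spin":-0.146},
    {"dp":[0,0,0],"spin":-0.146},
  ],
)

```text
clock: 20.55
position: [0.4513, 0.0202, 0.3942]
ee_rot: [0.053, 0.999, -0.0, 0.0]
ft_force: [0.6, -0.2, -0.2]
grip_width: 0.999
grasp_force: 0.0
```

Call:
arm_command(
  plan=[
    {"dp":[0,0,0],"spin":-0.146},
    {"dp":[0,0,0],"spin":-0.149},
    {"dp":[-20,50,0],"spin":0},
    {"dp":[-20,50,0],"spin":0},
    {"dp":[-20,49,0],"spin":0},
  ],
)

```text
clock: 21.05
position: [0.4812, 0.1686, 0.3946]
ee_rot: [-0.091, 0.996, -0.0, 0.001]
ft_force: [0.4, -1.0, 1.3]
grip_width: 1.001
grasp_force: 0.0
```

```bash
cat > sw.py <<'E'
from h import *
from scipy.optimize import curve_fit
def tips(F):
    X=[]
    for f in F:
        h=cv2.cvtColor(f,cv2.COLOR_BGR2HSV);m=cv2.inRange(h,(15,110,80),(35,255,255));m[:160]=0;m[260:]=0;m[:,:190]=0;m[:,300:]=0
        ys,xs=np.nonzero(m);X.append((xs[ys>=ys.max()-1].mean(),ys.max()))
    return np.array(X)
E
python3 - <<'E'
from sw import *
F=[];T=[]
for i in range(16):
    T.append(manip.get_obs()['clock']);F.append(cam('top'))
X=tips(F);print(X[::3]);d=np.load('burst.npz');X0=tips(d['F'])[:,0]
t=np.r_[d['T'],T];x=np.r_[X0,X[:,0]]
f=lambda t,a,b,w,p:a+b*np.cos(w*(t-p))
for w0 in (7.2,7.37,7.55):
    p,_=curve_fit(f,t,x,p0=[245,15,w0,18.7]);r=np.std(f(t,*p)-x);P=2*np.pi/p[2]
    print(p,P,'res',r);n=np.ceil((T[-1]-p[3]-P/4)/(P/2));print('centers',[round(p[3]+P/4+(n+k)*P/2,3) for k in range(8)])
o,_=obs();print(np.round(o['joint_pos'],2));im=cam('wrist');cv2.imwrite('pics/w8.png',im)
E
```

```text
[[245.66666667 239.        ]
 [258.         237.        ]
 [256.33333333 237.        ]
 [242.5        239.        ]
 [230.33333333 238.        ]
 [234.66666667 237.        ]]
[244.95263488  14.76293405   7.37072726  18.7021853 ] 0.8524512012625004 res 0.2836283527405583
centers [np.float64(21.899), np.float64(22.325), np.float64(22.751), np.float64(23.178), np.float64(23.604), np.float64(24.03), np.float64(24.456), np.float64(24.882)]
[244.95263486  14.76293408   7.37072726  18.7021853 ] 0.8524512015179415 res 0.283628352740593
centers [np.float64(21.899), np.float64(22.325), np.float64(22.751), np.float64(23.178), np.float64(23.604), np.float64(24.03), np.float64(24.456), np.float64(24.882)]
[244.95263489  14.76293407   7.37072726  18.7021853 ] 0.8524512007452337 res 0.28362835274056036
centers [np.float64(21.899), np.float64(22.325), np.float64(22.751), np.float64(23.178), np.float64(23.604), np.float64(24.03), np.float64(24.456), np.float64(24.882)]
t 21.85 p [0.4811 0.167  0.3943] x [-0.983 -0.182 -0.   ] y [-0.182  0.983 -0.   ] z [ 0. -0. -1.] F [ 0.3  0.8 -0.2] w 1.004 g 0.0
[ 0.36  0.16 -0.85  1.74  0.13  1.29  1.23]
```

View pics/w8.png

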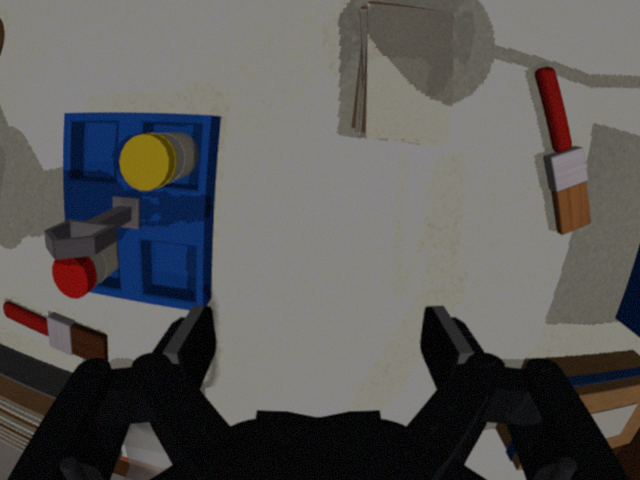

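Both pots are in their wells: yellow at (148,160) and red at (75,275). The hook's period is 0.852 s, with a centre crossing at t=22.75. I move to hover, then make a timed straddle.

Call:
arm_command(
  plan=[
    {"dp":[-40,4,0],"spin":0},
    {"dp":[-40,4,0],"spin":0},
    {"dp":[-31,2,0],"spin":0},
    {"dp":[0,0,0],"spin":0},
    {"dp":[0,0,0],"spin":0},
  ],
)

```text
clock: 22.4
position: [0.5885, 0.1975, 0.3935]
ee_rot: [-0.092, 0.996, 0.0, -0.001]
ft_force: [-0.9, -0.1, -0.4]
grip_width: 1.003
grasp_force: 0.0
```

Call:
arm_command(
  plan=[
    {"dp":[0,0,0],"spin":0},
    {"dp":[0,0,0],"spin":0},
    {"dp":[0,0,0],"spin":0},
    {"dp":[0,0,48],"spin":0},
    {"dp":[0,0,0],"spin":0},
  ],
)

```text
clock: 22.9
position: [0.587, 0.1959, 0.3416]
ee_rot: [-0.091, 0.996, -0.001, -0.004]
ft_force: [-0.5, -2.0, -1.2]
grip_width: 1.0
grasp_force: 0.0
```

Call:
arm_command(
  plan=[
    {"dp":[0,0,0],"spin":0},
    {"dp":[0,0,0],"spin":0},
    {"dp":[0,0,0],"spin":0},
    {"dp":[0,0,0],"spin":0},
    {"dp":[0,0,0],"spin":0},
  ],
  grip=1,
  newtons=20,
)

```text
clock: 23.4
position: [0.5885, 0.1973, 0.3469]
ee_rot: [-0.091, 0.996, -0.0, 0.0]
ft_force: [0.3, 1.3, 0.1]
grip_width: 0.143
grasp_force: 0.1
```

Call:
arm_command(
  plan=[
    {"dp":[0,0,0],"spin":0},
    {"dp":[0,0,0],"spin":0},
    {"dp":[0,0,0],"spin":0},
    {"dp":[0,0,0],"spin":0},
    {"dp":[0,0,0],"spin":0},
  ],
)

```text
clock: 23.9
position: [0.5885, 0.1974, 0.3468]
ee_rot: [-0.092, 0.996, 0.0, 0.0]
ft_force: [-0.4, -0.3, 5.9]
grip_width: 0.094
grasp_force: 19.6
```

The gripper holds the 9 mm bar. I release, lift, back away, and check the residual swing.

Call:
arm_command(
  plan=[
    {"dp":[0,0,0],"spin":0},
    {"dp":[0,0,0],"spin":0},
    {"dp":[0,0,0],"spin":0},
    {"dp":[0,0,0],"spin":0},
    {"dp":[0,0,0],"spin":0},
  ],
  grip=-1,
)

```text
clock: 24.4
position: [0.5884, 0.1972, 0.3461]
ee_rot: [-0.091, 0.996, -0.0, -0.0]
ft_force: [-0.6, -0.3, -0.4]
grip_width: 0.932
grasp_force: 0.0
```

Call:
arm_command(
  plan=[
    {"dp":[0,0,0],"spin":0},
    {"dp":[0,0,-25],"spin":0},
    {"dp":[0,0,-40],"spin":0},
    {"dp":[40,0,0],"spin":0},
    {"dp":[50,-10,0],"spin":0},
  ],
)

```text
clock: 24.9
position: [0.5023, 0.1726, 0.4121]
ee_rot: [-0.092, 0.996, 0.001, 0.001]
ft_force: [-0.3, -0.4, 1.7]
grip_width: 0.999
grasp_force: 0.0
```

Call:
arm_command(
  plan=[
    {"dp":[35,-40,0],"spin":0},
    {"dp":[0,-50,0],"spin":0},
    {"dp":[0,0,0],"spin":0},
  ],
)

```text
clock: 25.2
position: [0.4867, 0.0725, 0.4113]
ee_rot: [-0.087, 0.996, -0.002, 0.0]
ft_force: [0.4, 0.3, -0.3]
grip_width: 1.001
grasp_force: 0.0
```

Run:
```python
from sw import *
F=[]
for i in range(18): F.append(cam('top'))
X=tips(F);print(X[:,0].round(1),X[:,1].mean());u,v=X.mean(0)
t=atz('top',u,v,.227);print('tip',t,'seat',t[:2]+.036*np.array([np.cos(.184),np.sin(.184)]))
s=cam('scene');cv2.imwrite('pics/s9.png',s);cv2.imwrite('pics/w9.png',cam('wrist'));obs()
# carrier fit in top
f=F[-1];h=cv2.cvtColor(f,cv2.COLOR_BGR2HSV);m=cv2.inRange(h,(100,120,60),(125,255,255));z=m*0;z[215:300,280:360]=m[215:300,280:360]
r=cv2.minAreaRect(max(cv2.findContours(z,0,1)[0],key=cv2.contourArea));print(r,atz('top',*r[0],.035))
```

```text
[245.5 245.5 245.5 245.5 245.5 245.5 245.  244.7 244.5 244.5 245.  245.5
 245.5 245.5 245.5 245.5 245.5 245.5] 239.0
tip [0.55944433 0.19188183 0.227     ] seat [0.59483664 0.19846852]
t 26.2 p [0.4862 0.0792 0.4113] x [-0.983 -0.182 -0.   ] y [-0.182  0.983 -0.   ] z [ 0. -0. -1.] F [0.  0.5 0.2] w 1.002 g 0.0
((317.8508605957031, 256.51116943359375), (56.29190444946289, 48.78797912597656), 85.71085357666016) [ 0.50843683 -0.0184041   0.035     ]
```

View pics/w9.png

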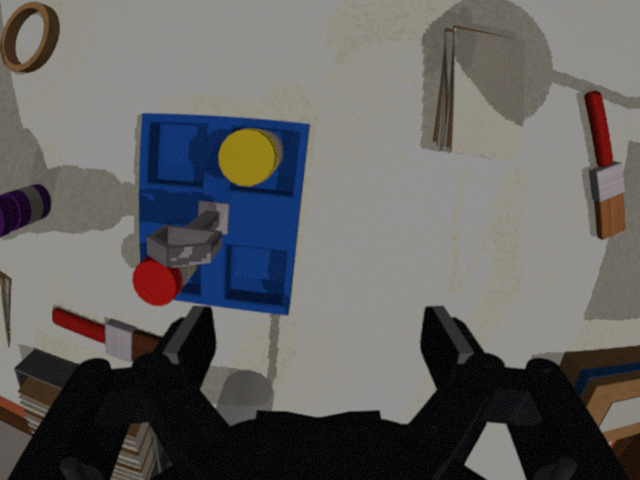

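The wrist view shows the hook steady (tip jitter under 0.5 px) and both pots seated. The carrier corners are at (142,113), (308,124), (288,314) and the mast foot at (214,217). I go to grip the bail by its sides.

Run:
```python
from h import *
obs()
A,B,C=[atz('wrist',*q,.035) for q in [(142,113),(308,124),(288,314)]]
print(A,B,C,np.linalg.norm(A-B),np.linalg.norm(B-C),'ctr',(A+C)/2)
d=(C-B);print('yaw',np.arctan2(d[1],d[0]),np.arctan2(-(B-A)[0],(B-A)[1]))
print('mast',atz('wrist',214,217,.035))
```

```text
t 26.2 p [0.4862 0.0792 0.4113] x [-0.983 -0.182 -0.   ] y [-0.182  0.983 -0.   ] z [ 0. -0. -1.] F [0.  0.5 0.2] w 1.002 g 0.0
[ 0.41718923 -0.10863709  0.035     ] [0.40690287 0.05621963 0.035     ] [0.60035634 0.0691325  0.035     ] 0.16517731879929765 0.19388395787268897 ctr [ 0.50877279 -0.01975229  0.035     ]
yaw 0.06665036097237144 0.06231501198533329
mast [ 0.50974143 -0.01924225  0.035     ]
```

Call:
arm_command(
  plan=[
    {"dp":[-2,-40,0],"spin":0},
    {"dp":[-2,-40,0],"spin":0},
    {"dp":[-1,-21,0],"spin":0},
    {"dp":[0,0,0],"spin":0.124},
    {"dp":[0,0,0],"spin":0},
  ],
)

```text
clock: 26.7
position: [0.5096, -0.0198, 0.4111]
ee_rot: [-0.028, 1.0, 0.0, -0.0]
ft_force: [-0.3, 0.8, 0.5]
grip_width: 0.998
grasp_force: 0.0
```

Call:
arm_command(
  plan=[
    {"dp":[0,0,20],"spin":0},
    {"dp":[0,0,20],"spin":0},
    {"dp":[0,0,0],"spin":0},
  ],
)

```text
clock: 27.0
position: [0.5088, -0.0187, 0.3692]
ee_rot: [-0.032, 0.999, 0.0, -0.002]
ft_force: [0.0, 0.6, -0.7]
grip_width: 0.997
grasp_force: 0.0
```

Run:
```python
from h import *
im=cam('wrist');obs();cv2.imwrite('pics/w10.png',im)
```

```text
t 27.05 p [ 0.5092 -0.0186  0.3707] x [-0.998 -0.063  0.002] y [-0.063  0.998  0.   ] z [-0.002  0.    -1.   ] F [-0.3  0.7  1.2] w 1.002 g 0.0
```

View pics/w10.png

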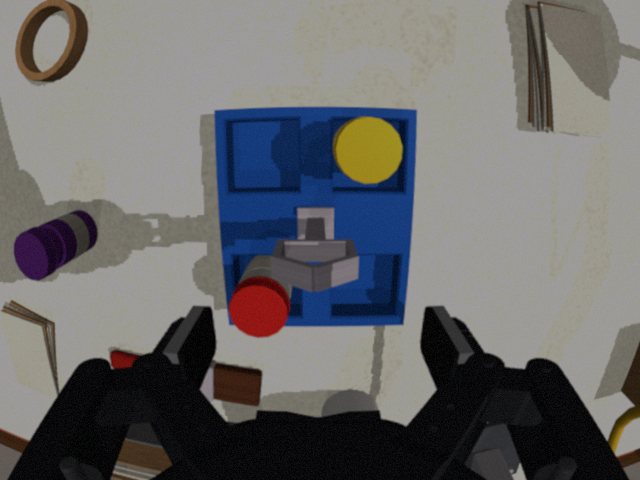

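Bail is at (315,262), centred between the fingers. I descend and grip.

Call:
arm_command(
  plan=[
    {"dp":[0,0,30],"spin":0},
    {"dp":[0,0,30],"spin":0},
    {"dp":[0,0,20],"spin":0},
    {"dp":[0,0,10],"spin":0},
    {"dp":[0,0,0],"spin":0},
  ],
)

```text
clock: 27.55
position: [0.5096, -0.019, 0.2812]
ee_rot: [-0.03, 1.0, 0.0, -0.0]
ft_force: [-0.6, -0.2, 0.3]
grip_width: 0.997
grasp_force: 0.0
```

Call:
arm_command(
  plan=[
    {"dp":[0,0,-1],"spin":0},
    {"dp":[0,0,-1],"spin":0},
    {"dp":[0,0,-1],"spin":0},
    {"dp":[0,0,0],"spin":0},
  ],
  grip=1,
  newtons=40,
)

```text
clock: 27.95
position: [0.5099, -0.0197, 0.2853]
ee_rot: [-0.029, 1.0, -0.0, 0.001]
ft_force: [-1.3, -3.3, 6.1]
grip_width: 0.579
grasp_force: 44.8
```

Call:
arm_command(
  plan=[
    {"dp":[0,0,0],"spin":0},
    {"dp":[0,0,-5],"spin":0},
    {"dp":[0,0,-10],"spin":0},
    {"dp":[0,0,-15],"spin":0},
    {"dp":[0,0,0],"spin":0},
  ],
  newtons=70,
)

```text
clock: 28.45
position: [0.5102, -0.0188, 0.3167]
ee_rot: [-0.03, 1.0, -0.0, 0.002]
ft_force: [0.2, -0.1, -6.0]
grip_width: 0.571
grasp_force: 73.4
```

Run:
```python
from h import *
im=cam('wrist');obs();cv2.imwrite('pics/w11.png',im)
s=cam('scene');cv2.imwrite('pics/s11.png',cv2.resize(s[180:440,230:530],(692,600),interpolation=3))
```

```text
t 28.5 p [ 0.5099 -0.019   0.3156] x [-0.998 -0.059 -0.002] y [-0.059  0.998 -0.001] z [ 0.002 -0.    -1.   ] F [-0.2 -1.  -6.5] w 0.571 g 73.39648939669132
```

View pics/w11.png

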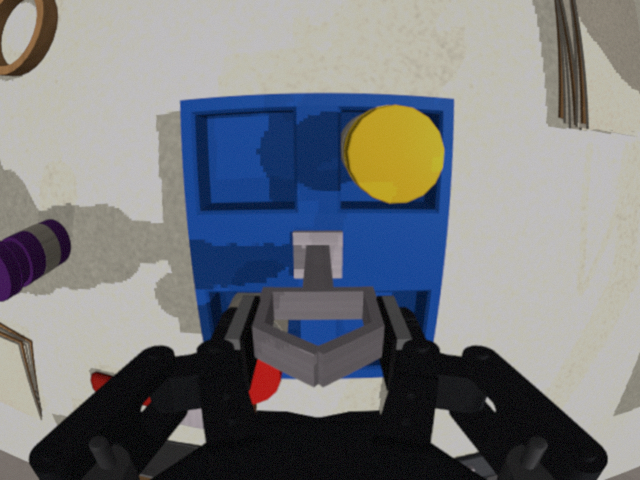

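The carrier is held level at 6.2 N. I raise it to threading height (TCP z 0.3745), turn to the hanger yaw, and carry it to a point 115 mm in front of the seat.

Call:
arm_command(
  plan=[
    {"dp":[0,0,-15],"spin":0},
    {"dp":[0,0,-20],"spin":0},
    {"dp":[0,0,-20],"spin":-0.04},
    {"dp":[0,0,-4],"spin":-0.05},
    {"dp":[0,0,0],"spin":-0.035},
  ],
)

```text
clock: 29.05
position: [0.5098, -0.019, 0.375]
ee_rot: [-0.093, 0.996, -0.0, 0.001]
ft_force: [0.7, 0.5, -5.8]
grip_width: 0.57
grasp_force: 74.3
```

Call:
arm_command(
  plan=[
    {"dp":[0,10,0],"spin":0},
    {"dp":[-1,20,0],"spin":0},
    {"dp":[-1,30,0],"spin":0},
    {"dp":[-1,35,0],"spin":0},
    {"dp":[-1,35,0],"spin":0},
  ],
)

```text
clock: 29.55
position: [0.4889, 0.1112, 0.3735]
ee_rot: [-0.091, 0.996, 0.0, -0.0]
ft_force: [0.4, -0.0, -5.0]
grip_width: 0.566
grasp_force: 74.3
```

Call:
arm_command(
  plan=[
    {"dp":[-1,30,0],"spin":0},
    {"dp":[-1,22,0],"spin":0},
    {"dp":[-1,12,0],"spin":0},
    {"dp":[0,5,0],"spin":0},
    {"dp":[0,0,0],"spin":0},
  ],
)

```text
clock: 30.05
position: [0.4799, 0.1777, 0.3732]
ee_rot: [-0.092, 0.996, -0.0, -0.0]
ft_force: [-0.5, 0.8, -6.1]
grip_width: 0.57
grasp_force: 74.3
```

Run:
```python
from sw import *
o,R=obs();F=[cam('top') for _ in range(4)];X=tips(F);print(X.tolist())
ux=np.array([np.cos(.184),np.sin(.184)]);uy=np.array([-ux[1],ux[0]]);s=np.array([.594,.1985])
e=s-np.array(o['position'][:2]);print('along x,y to seat mm',1e3*e@ux,1e3*e@uy)
cv2.imwrite('pics/w12.png',cam('wrist'))
s=cam('scene');cv2.imwrite('pics/s12.png',cv2.resize(s[180:440,250:510],(600,600),interpolation=3))
```

```text
t 30.05 p [0.4799 0.1777 0.3732] x [-0.983 -0.183  0.   ] y [-0.183  0.983 -0.   ] z [-0. -0. -1.] F [-0.5  0.8 -6.1] w 0.57 g 74.34154696762562
[[245.33333333333334, 240.0], [245.33333333333334, 240.0], [245.5, 240.0], [245.5, 240.0]]
along x,y to seat mm 115.94180987194257 -0.4594797366383377
```

View pics/w12.png

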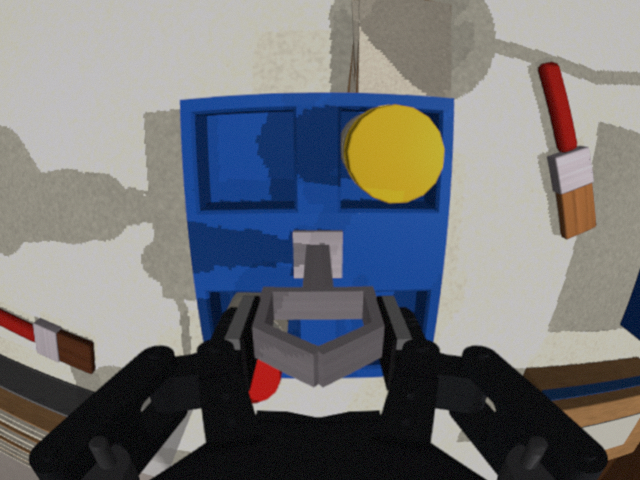

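The wrist view shows the carrier held square, yellow seated at (393,150) and red under the left finger. The hook is still, and the seat is 116 mm ahead with no lateral error. I thread forward, watching the forces.

Call:
arm_command(
  plan=[
    {"dp":[-12,0,-1],"spin":0},
    {"dp":[-20,0,-1],"spin":0},
    {"dp":[-20,0,0],"spin":0},
    {"dp":[-13,0,0],"spin":0},
    {"dp":[0,0,0],"spin":0},
  ],
)

```text
clock: 30.85
position: [0.5453, 0.1889, 0.3748]
ee_rot: [-0.091, 0.996, 0.0, -0.0]
ft_force: [-1.6, -0.3, -5.6]
grip_width: 0.569
grasp_force: 74.5
```

Call:
arm_command(
  plan=[
    {"dp":[-6,0,0],"spin":0},
    {"dp":[-6,0,0],"spin":0},
    {"dp":[-6,0,0],"spin":0},
    {"dp":[0,0,0],"spin":0},
  ],
)

```text
clock: 31.25
position: [0.5622, 0.1928, 0.3752]
ee_rot: [-0.092, 0.996, 0.0, 0.0]
ft_force: [-0.8, 0.1, -6.6]
grip_width: 0.564
grasp_force: 74.5
```

```bash
cat > e.py <<'E'
from sw import *
o,R=obs()
ux=np.array([np.cos(.184),np.sin(.184)]);uy=np.array([-ux[1],ux[0]]);s=np.array([.594,.1985])
e=s-np.array(o['position'][:2]);print('to seat mm',1e3*e@ux,1e3*e@uy)
d=cam('top')
for n in ('scene','top'):
    im=d if n=='top' else cam(n);h=cv2.cvtColor(im,cv2.COLOR_BGR2HSV);m=cv2.inRange(h,(15,110,80),(35,255,255))
    P=[proj(n,[*(s+a*ux),z]) for a,z in ((-.036,.227),(0,.208),(.12,.222))];print(n,'expect tip/seat/back',np.round(P,0).tolist())
    x0,y0=np.min(P,0).astype(int)-12;x1,y1=np.max(P,0).astype(int)+12
    ys,xs=np.nonzero(m[max(y0,0):y1,x0:x1]);print(len(xs),(xs.min()+x0,xs.max()+x0,ys.min()+y0,ys.max()+y0) if len(xs) else '')
E
python3 e.py
```

```text
t 31.25 p [0.5622 0.1928 0.3752] x [-0.983 -0.183 -0.   ] y [-0.183  0.983  0.   ] z [ 0.  0. -1.] F [-0.8  0.1 -6.6] w 0.564 g 74.50802564620972
to seat mm 32.354589318887996 -0.2004213370780323
scene expect tip/seat/back [[393.0, 305.0], [383.0, 321.0], [350.0, 361.0]]
376 (np.int64(348), np.int64(391), np.int64(307), np.int64(359))
top expect tip/seat/back [[245.0, 239.0], [244.0, 228.0], [236.0, 188.0]]
79 (np.int64(234), np.int64(244), np.int64(186), np.int64(223))
```

No contact forces and the hook is unmoved, so the tip is inside the bail. I continue to the seat.

Call:
arm_command(
  plan=[
    {"dp":[-8,0,0],"spin":0},
    {"dp":[-8,0,1],"spin":0},
    {"dp":[-8,0,2],"spin":0},
    {"dp":[-8,0,2],"spin":0},
    {"dp":[0,0,0],"spin":0},
  ],
)

```text
clock: 31.85
position: [0.594, 0.1987, 0.3694]
ee_rot: [-0.092, 0.996, 0.0, -0.0]
ft_force: [0.3, -0.1, -5.2]
grip_width: 0.571
grasp_force: 74.5
```

Call:
arm_command(
  plan=[
    {"dp":[0,0,5],"spin":0},
    {"dp":[0,0,5],"spin":0},
    {"dp":[0,0,3],"spin":0},
    {"dp":[0,0,0],"spin":0},
  ],
)

```text
clock: 32.25
position: [0.5927, 0.1986, 0.3566]
ee_rot: [-0.092, 0.996, -0.0, -0.0]
ft_force: [-1.1, 0.5, -5.7]
grip_width: 0.571
grasp_force: 74.5
```

```bash
python3 e.py
```

```text
t 32.25 p [0.5927 0.1986 0.3566] x [-0.983 -0.183  0.001] y [-0.183  0.983 -0.   ] z [-0.001 -0.001 -1.   ] F [-1.1  0.5 -5.7] w 0.571 g 74.47060592472553
to seat mm 1.2113449818512656 -0.3439965845322536
scene expect tip/seat/back [[393.0, 305.0], [383.0, 321.0], [350.0, 361.0]]
336 (np.int64(348), np.int64(403), np.int64(318), np.int64(360))
top expect tip/seat/back [[245.0, 239.0], [244.0, 228.0], [236.0, 188.0]]
49 (np.int64(234), np.int64(240), np.int64(187), np.int64(209))
```

Call:
arm_command(
  plan=[
    {"dp":[0,0,2],"spin":0},
    {"dp":[0,0,2],"spin":0},
    {"dp":[0,0,2],"spin":0},
    {"dp":[0,0,0],"spin":0},
  ],
)

```text
clock: 32.75
position: [0.593, 0.1987, 0.351]
ee_rot: [-0.092, 0.996, -0.0, -0.0]
ft_force: [1.0, -0.3, -6.0]
grip_width: 0.566
grasp_force: 74.5
```

Call:
arm_command(
  plan=[
    {"dp":[0,0,1],"spin":0},
    {"dp":[0,0,1],"spin":0},
    {"dp":[0,0,0],"spin":0},
  ],
)

```text
clock: 33.05
position: [0.5932, 0.199, 0.35]
ee_rot: [-0.092, 0.996, 0.0, 0.001]
ft_force: [-0.2, 0.4, 1.4]
grip_width: 0.571
grasp_force: 75.3
```

The hook bears the load. I ease the grip, open, and lift clear.

Call:
arm_command(
  plan=[
    {"dp":[0,0,0],"spin":0},
    {"dp":[0,0,0],"spin":0},
  ],
  newtons=20,
)

```text
clock: 33.25
position: [0.5932, 0.1989, 0.3499]
ee_rot: [-0.092, 0.996, 0.0, 0.001]
ft_force: [-0.4, -0.1, 4.5]
grip_width: 0.569
grasp_force: 75.6
```

Call:
arm_command(
  plan=[
    {"dp":[0,0,0],"spin":0},
    {"dp":[0,0,0],"spin":0},
    {"dp":[0,0,0],"spin":0},
    {"dp":[0,0,0],"spin":0},
    {"dp":[0,0,0],"spin":0},
  ],
  grip=-1,
)

```text
clock: 33.75
position: [0.593, 0.1988, 0.3492]
ee_rot: [-0.092, 0.996, -0.0, -0.0]
ft_force: [0.4, -0.4, -0.1]
grip_width: 1.001
grasp_force: 0.0
```

```bash
python3 e.py
```

```text
t 33.75 p [0.593  0.1988 0.3492] x [-0.983 -0.183  0.   ] y [-0.183  0.983 -0.   ] z [-0. -0. -1.] F [ 0.4 -0.4 -0.1] w 1.001 g 0.0
to seat mm 0.8941992776200455 -0.4281789328295566
scene expect tip/seat/back [[393.0, 305.0], [383.0, 321.0], [350.0, 361.0]]
309 (np.int64(348), np.int64(382), np.int64(323), np.int64(360))
top expect tip/seat/back [[245.0, 239.0], [244.0, 228.0], [236.0, 188.0]]
46 (np.int64(234), np.int64(240), np.int64(188), np.int64(209))
```

Call:
arm_command(
  plan=[
    {"dp":[0,0,-10],"spin":0},
    {"dp":[0,0,-25],"spin":0},
    {"dp":[0,0,-30],"spin":0},
    {"dp":[0,0,-5],"spin":0},
    {"dp":[0,0,0],"spin":0},
  ],
)

```text
clock: 34.35
position: [0.5931, 0.1991, 0.4209]
ee_rot: [-0.092, 0.996, 0.0, 0.001]
ft_force: [0.8, -0.1, -0.3]
grip_width: 1.001
grasp_force: 0.0
```

Call:
arm_command(
  plan=[
    {"dp":[40,0,0],"spin":0},
    {"dp":[50,0,0],"spin":0},
    {"dp":[50,-20,0],"spin":0},
    {"dp":[20,-50,0],"spin":0},
    {"dp":[0,-50,0],"spin":0},
  ],
)

```text
clock: 34.85
position: [0.4592, 0.057, 0.4191]
ee_rot: [-0.093, 0.996, -0.001, 0.0]
ft_force: [2.7, -0.0, 1.2]
grip_width: 0.998
grasp_force: 0.0
```

Call:
arm_command(
  plan=[
    {"dp":[0,-50,0],"spin":0},
    {"dp":[0,-50,0],"spin":0},
    {"dp":[0,0,0],"spin":0},
    {"dp":[0,0,0],"spin":0},
  ],
)

```text
clock: 35.25
position: [0.4798, -0.0422, 0.4183]
ee_rot: [-0.091, 0.996, 0.0, -0.001]
ft_force: [0.3, 0.2, -0.1]
grip_width: 1.001
grasp_force: 0.0
```

Run:
```python
from sw import *
obs()
for i in range(10):
    f=cam('top');h=cv2.cvtColor(f,cv2.COLOR_BGR2HSV)
    m=cv2.inRange(h,(100,120,60),(125,255,255));z=m*0;z[175:290,170:300]=m[175:290,170:300]
    r=cv2.minAreaRect(max(cv2.findContours(z,0,1)[0],key=cv2.contourArea))
    t=tips([f])[0];out=[]
    for lo,hi in [((0,130,70),(8,255,255)),((20,110,80),(35,255,255))]:
        n,l,st,c=cv2.connectedComponentsWithStats(cv2.inRange(h,lo,hi))
        out.append([(np.round(c[i],1).tolist(),int(st[i,4])) for i in range(1,n) if st[i,4]>40 and 180<c[i][0]<310 and 170<c[i][1]<290])
    print(np.round(r[0],1),np.round(r[1],1),round(r[2],1),'tip',t,out if i%4==0 else '')
print('carrier ctr at z .099',atz('top',*r[0],.099))
for n in ('scene','top'): print([(round(d['score'],2),np.round(d['position'],3)) for d in finder.find_in(n,'carrier')][:2])
```

```text
t 35.25 p [ 0.4798 -0.0422  0.4183] x [-0.984 -0.18   0.001] y [-0.18   0.984  0.001] z [-0.002  0.001 -1.   ] F [ 0.3  0.2 -0.1] w 1.001 g 0.0
[250.5 233.7] [58.8 50.6] 78.7 tip [240.5 259. ] [[([259.2, 212.0], 125)], [([239.4, 207.3], 74), ([240.1, 254.1], 192)]]
[250.7 233.5] [58.8 50.6] 78.7 tip [240.5 259. ] 
[250.7 233.4] [59.  50.6] 78.7 tip [240.5 259. ] 
[250.8 233.2] [58.8 50.6] 78.7 tip [240.5 259. ] 
[251.  233.3] [59.  50.4] 78.7 tip [240.72 259.  ] [[([259.2, 211.5], 128)], [([239.7, 207.6], 74), ([240.5, 253.8], 187)]]
[251.1 233.4] [58.8 50.6] 78.7 tip [240.72 259.  ] 
[251.1 233.5] [59.  50.6] 78.7 tip [240.72 259.  ] 
[251.1 233.7] [59.  50.6] 78.7 tip [240.5 259. ] 
[251.2 233.9] [59.  50.6] 78.7 tip [240.5 259. ] [[([259.5, 212.0], 129)], [([239.7, 207.1], 76), ([240.6, 254.0], 191)]]
[251.2 234.1] [59.  50.6] 78.7 tip [240.5 259. ] 
carrier ctr at z .099 [0.58302255 0.19681264 0.099     ]
[(0.88, array([0.605, 0.222, 0.1  ])), (0.25, array([ 0.708, -0.137,  0.016]))]
[(0.97, array([0.578, 0.188, 0.096])), (0.45, array([0.517, 0.219, 0.154]))]
```

The carrier hangs within about 1 mm of motion, with both pots in their wells. I do one last check for any missed pot, then hand in.

Run:
```python
from h import *
for n in ('scene','top'):
    im=cam(n);h=cv2.cvtColor(im,cv2.COLOR_BGR2HSV)
    for d in finder.find_in(n,'pot0'):
        if d['score']>.25:
            u,v=map(int,proj(n,d['position']));p=h[max(v-9,0):v+9,u-9:u+9].reshape(-1,3);p=p[p[:,1]>110]
            print(n,round(d['score'],2),np.round(d['position'],3),'hue',np.median(p[:,0]) if len(p) else None,len(p))
```

```text
scene 0.87 [ 0.544 -0.263  0.068] hue 138.0 265
scene 0.82 [0.658 0.17  0.146] hue 1.0 316
scene 0.71 [ 0.536 -0.432  0.063] hue 89.0 243
scene 0.7 [0.525 0.223 0.153] hue 25.0 296
scene 0.66 [ 0.42  -0.484  0.062] hue None 0
top 0.7 [ 0.526 -0.436  0.087] hue 91.0 164
top 0.61 [0.643 0.162 0.143] hue 109.0 282
top 0.6 [ 0.541 -0.276  0.092] hue 139.0 147
top 0.59 [ 0.412 -0.489  0.089] hue 117.5 20
```

Call:
arm_command(
  plan=[
    {"dp":[0,0,0],"spin":0},
    {"dp":[0,0,0],"spin":0},
    {"dp":[0,0,0],"spin":0},
    {"dp":[0,0,0],"spin":0},
    {"dp":[0,0,0],"spin":0},
  ],
)

```text
clock: 36.55
position: [0.48, -0.041, 0.4192]
ee_rot: [-0.092, 0.996, -0.0, 0.0]
ft_force: [0.7, 0.2, 1.2]
grip_width: 1.002
grasp_force: 0.0
```

The only pots left on the table are purple, turquoise and black look-alikes. Handing in.

```bash
python3 -c "
from workcell import manip
print(manip.hand_in())"
```

```text
the job is handed in; nothing more can be done
None
```

Handed in: the red-lid and yellow-lid pots (the only real ones on the table) had their lids pushed home and stand in the carrier, which hangs quietly on the steadied hook; no verdict came back.

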